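# Load the notched plaster mould into the roller lane

### The job

Take the notched plaster mould out of the storing rack and load it into the sloping roller lane, notched end downhill: set it down flat on the rollers in the upper half of the lane before letting go, then let it roll down until it is fully home, with its notch over the nose of the stop. In the rack it can only be taken by its sides and in the lane only by its ends, so it has to be put down in between and taken again; the plywood board is kept clear for that. Leave the plain moulds and the other things on the table where they are.

Things in the scene. Friction and masses are not known exactly. Their poses are not given: they have to be found in the camera images.
- mould: The notched plaster mould: off-white block 62 long (its x) x 54 wide (its y) x 44 mm high, 120 to 250 g, a half-round doll relief 5 mm proud of its top. Origin: centre of its underside, z up. Only its -x end has a notch (see notch); this end must lead downhill in the lane. At the start it stands in one of the rack's three pockets.
- notch (a point): Middle of the mould's notch at the level of its top: x = -23.5, y = +15, z = 44 mm in the mould's frame. The notch is cut through the full height, 15 mm deep in from the -x end and 14 mm wide (y = +8 to +22 mm, off-centre).
- plain_a: A plaster mould of the same size and relief but without a notch, in another pocket of the rack; origin: centre of its underside. Leave it there.
- plain_b: A second plain mould, like plain_a.
- rack: Wooden rack fixed to the table, 232 (x) x 68 (y) mm; origin: centre of its underside. Floor 8 mm thick; three pockets along x at x = -74, 0, +74 mm. Pocket end walls are 6 mm thick, 56 mm above the table, 3 mm from a mould's ends. Long sides open but for lips at y = -32 and +32 mm, 13 mm above the table. Moulds stand along the rack's x: grip their sides, 10 mm or more above their underside.
- board: Plywood board fixed to the table, 150 x 150 x 6 mm, clear, for putting the mould down. Origin: centre of its underside; its top is 6 mm above that.
- lane_bed: Bed of the roller lane, sloping 12 degrees: free-turning steel rollers between aluminium walls, on a fixed grey stand. Origin: on the plane of the roller tops, mid-width, at the face of the stop plate (lower end). x runs uphill along the lane, y across, z square to the roller plane. Walls 59 mm apart inside, 48 mm above the rollers, then flaring outwards to 57 mm. Head plate at x = 282 mm, 48 mm high.
- nose (a point): Top of the nose on the stop plate: x = 6, y = +15, z = 40 mm in the bed's frame. The nose is 12 mm long (x = 0 to 12), 8 mm wide, from 4 to 40 mm above the rollers; the mould's notch goes over it. A mould put in the wrong way round stops 12 mm short.
- home (a point): Where the mould's origin is when it is home: x = 31, y = 0, z = 0 mm in the bed's frame; the mould's axes are then parallel to the bed's.
- load (a point): A good place for the mould's origin when it is set on the rollers: x = 170, y = 0, z = 0 mm in the bed's frame, with room for a finger at both ends (the upper half is x = 120 to 220 mm). Once let go there the mould rolls down by itself in 1 to 3 s.
- doll_a: Skirted clay doll, bell-shaped, 110 mm high, 72 mm across the foot; origin: centre of its underside. Leave alone.
- doll_b: Skirted clay doll, 100 mm high, 66 mm across the foot; origin: centre of its underside. Leave alone.
- cup: Clear plastic cup, 68 mm across, 75 mm high; origin: centre of its underside. Leave alone.
- glue: White glue bottle with an orange cap, 54 mm across, 130 mm high; origin: centre of its underside. Leave alone.
- scraper: Small clay scraper, wooden handle and steel blade, lying flat, about 135 mm long; origin: on its underside near the middle. Leave alone.
Things that resemble listed ones, but are neither listed nor needed, are in the scene too. What is shaped like the mould but purple is not meant.

How it is judged:
On the way, in this order (a step that is already met when the one before it is completed fails the run):
1. the notched mould is held flat on the rollers in the upper half of the lane (x of mould in the frame of lane_bed above 0.115 m and y of mould in the frame of lane_bed between -0.008 and 0.008 m and z of mould in the frame of lane_bed between -0.004 and 0.004 m and angle between the z axis of mould and the z axis of lane_bed, either way round below 0.08 rad and contact force between the fingers and mould above 0.5 N), for 0.05 s.
2. it is let go and free on the rollers, still at least 30 mm above its home place (x of mould in the frame of lane_bed above 0.061 m and z of mould in the frame of lane_bed below 0.006 m and contact force between the fingers and mould below 0.05 N), for 0.03 s.
At the end, for the whole second after the job is handed in: The notched mould rests flat on the rollers (4 mm, 0.06 rad), within 8 mm of mid-lane, home against the stop with its notch over the nose (5 mm), released and still; plain moulds within 20 mm, other loose things within 30 mm of where they stood (x of mould in the frame of lane_bed between 0.026 and 0.0365 m and angle between the z axis of mould and the z axis of lane_bed, either way round below 0.06 rad and angle between the x axis of mould and the x axis of lane_bed, either way round below 0.09 rad and linear speed of mould below 0.01 m/s and y of mould in the frame of lane_bed between -0.008 and 0.008 m and z of mould in the frame of lane_bed between -0.004 and 0.004 m); the robot touches nothing.
It fails at once if a plain mould moved more than 20 mm (distance of any of plain_a, plain_b from where it was at the start of the episode above 0.02 m).
It fails at once if a doll, the cup, the glue bottle or the scraper moved more than 30 mm (distance of any of doll_a, doll_b, cup, glue, scraper from where it was at the start of the episode above 0.03 m).
It also fails if it takes over 56 s, if anything falls off the work surface, if the arm or the gripper's body presses on something with over 40 N, if the wrist force passes 120 N, or if a joint passes its speed limit or range.

### The arm

A 6-joint arm with a two-finger parallel gripper is mounted at the origin on the work surface. World frame = base frame: x ahead of the robot, y to its left, z up, the work surface at z = 0. Lengths are in m, angles in rad, forces in N, time in s.
With the tool pointing down it reaches from about 0.375 to 0.9 m from the base axis. Payload 3.1 kg.
Tool frame: the origin (TCP) lies on the centre line of the jaws, within the pads' length; the fingertips stand 25 mm ahead of it and the grasp point (between the pads) lies 6 mm ahead of it; x points along the fingers, y is the direction in which the jaws open and shut, and the axes are right-handed (so a half turn about x gives the same grasp; the last joint's range is limited). The gripper opens to 87 mm and grips with 3 to 60 N. Pads are 19 mm wide; open, the fingers measure 117 mm over their backs; the gripper's body (75 mm by 190 mm) begins 51 mm behind the grasp point.
Start: joints at [-1.438, 0.527, 1.433, -0, 1.181, -0.178], TCP at [0.191, -0.595, 0.212] pointing down, gripper open.
Joint ranges: [-3.08, 3.08], [-0.75, 2.2], [0.22, 2.44], [-1.43, 4.57], [0, 2.65], [-2.85, 2.85]. Speed limits (rad/s): [2.79, 2.79, 3.14, 3.14, 3.14, 3.14].

### API

Orientations are given as a unit quaternion [x, y, z, w].
In Python, from rig import robot gives the robot as it stands. The module is installed in compiled form; this text tells all that it offers.
- The arm moves only by the tool move_arm, never from a script. Its argument "commands" is a list of rows, each a list of 5 numbers: the gripper's target within -1 to 1 (shut at 1, half-way at 0, fully open at -1), then the shift along the tool's x, y, z in mm, then the turn about the tool's x in degrees. A call has 1 to 8 rows; each row is the pose to reach, as a shift and turn from the pose commanded when the call began, along the tool's axes at that moment; what a row does not reach only later rows make up. A row lasts 1/12 s, in which the tool goes at most 41.7 mm and 7.16 degrees, less where a joint would pass 70% of its speed; a pose out of reach is approached as far as the arm can. A call with a gripper value outside its range is refused whole. The fingers move at their own pace and stop on an object; "newtons" is the grip in N (left out, the last holds). Time passes only in rows, so rows that repeat a pose let the fingers close. It gives the time, the measured TCP pose, the force and the opening at its end, in the units of the state.
- robot.get_obs(): the state, without advancing time (a new reading comes with each control period).
- robot.camera(name): name is "scene" or "side" or "wrist"; returns a dict with "image" (384x512x3 uint8, red, green, blue), "fx", "fy", "cx", "cy" (pixels), "distortion" ([k1, k2, p1, p2, k3] as OpenCV has them; the pictures are not rectified), "xyz" and "rotation" of the camera in the world; the wrist camera has in their place "tool_from_camera" (4x4, takes a point from camera to tool coordinates, whose origin is the TCP and whose axes are the tool frame's). Camera axes: x right, y down, z forward; pixel columns grow to the right and rows downward; lengths in m; the calibration is good to about 2 mm. A picture is of the moment at which its call begins: read the wrist's pose just before it. There is no depth.
- robot.hand_in(): hands the job in, once; it reports no verdict.
Trained networks look in a picture, given as the dict that the camera call returned (one of the last four; its "shot" number tells which), for a name from the list of things; names that differ only in an ending like _2 or _b are one class to them, and where a whole thing is asked for, a point or a joint stands for the part that bears it (a point fixed in the world has none). Each returns a list of dicts, best first, with "p" (0 to 1); they miss things now and then, are a little off and sometimes report something else, mostly with a low value. They report only what shows in the picture. A call takes as long as a camera call. They do not tell look-alikes from the thing itself.
- robot.regions_of(picture, name): "pixels" (384x512 bool, what is visible of it) and "bbox" ([left, top, right, bottom] in pixels, round what is visible of it).
The state is a dict: "time": time; "q": joint angles; "joint_velocities": joint speeds; "joint_torque": joint torques, N m; "position": TCP position; "tool_rot": TCP orientation; "ft_force": force on the tool from outside, world axes, zero at the start; "moment": the same for the moment, N m; "grip_width": finger opening in m.
Only numpy, scipy, OpenCV 4.12 (cv2) and the standard library are available. Lean on these libraries where they do the work, as an engineer would, in place of code of your own. Each camera call takes 0.05 s, during which the arm holds its last target.

## Working session

There is one attempt and no reset: what is moved stays moved. The work goes in short steps, Python scripts to look and compute and a tool call to move; the robot and the scene stay as the last step left them, time stands still between calls to the robot, and variables do not carry over. Pictures are saved under pics/ and viewed, and the job is handed in when it is done.

Besides the shell and the picture viewer there is one more tool, called after "Call:" by a JSON object that holds its "op" and its "data". move_arm: Moves the arm, as the interface text tells. Its arguments: {"type":"object","properties":{"commands":{"type":"array","items":{"type":"array","items":{"type":"number"}}},"newtons":{"type":"number"}},"required":["commands"]}

```bash
mkdir -p pics; ls; python3 - <<'E'
from rig import robot
import cv2,pickle
o=robot.get_obs(); print({k:o[k] for k in('time','position','tool_rot','grip_width','ft_force')})
for n in('scene','side'):
    p=robot.camera(n); cv2.imwrite(f'pics/{n}0.png',p['image'][:,:,::-1]); pickle.dump(p,open(f'{n}0.pkl','wb'))
    print(n,p['fx'],p['fy'],p['cx'],p['cy'],p['distortion'],p['xyz'],p['rotation'])
    for t in('mould','plain_a','rack','board','lane_bed','nose','notch'):
        try: print(t,[(round(r['p'],2),r['bbox']) for r in robot.regions_of(p,t)])
        except Exception as e: print(t,e)
E
```

```text
pics
{'time': 0.0, 'position': array([ 0.19107312, -0.59429012,  0.21108378]), 'tool_rot': array([ 0.69859932,  0.11021164, -0.69856902,  0.10869087]), 'grip_width': 0.08704267084864964, 'ft_force': array([-0.46973042, -0.54756338, -0.84246502])}
scene 395.55919193714124 395.55919193714124 256.9325851664808 186.12140653335587 [-0.13217232  0.          0.          0.          0.        ] [ 1.09066167 -0.72602545  0.80163121] [ 0.84725848  0.31523979 -0.15848938 -0.39706179]
mould [(0.82, [126.9, 211.3, 150.6, 243.8]), (0.81, [181.8, 203.1, 210.6, 228.7]), (0.57, [150.4, 189.4, 179.7, 217.8]), (0.56, [151.6, 272.9, 173.6, 307.6]), (0.29, [292.9, 125.9, 385.8, 168.7]), (0.27, [299.6, 185.5, 320.2, 218.9])]
plain_a [(0.82, [194.0, 219.8, 225.5, 245.9]), (0.74, [211.2, 230.2, 234.1, 264.9])]
rack [(0.92, [177.7, 200.8, 248.0, 272.9]), (0.38, [116.6, 229.4, 140.7, 275.0])]
board [(0.62, [227.8, 171.3, 295.6, 219.6])]
lane_bed [(0.65, [290.5, 121.1, 386.8, 171.1])]
nose [(0.92, [290.7, 124.6, 387.7, 171.4]), (0.47, [116.6, 229.0, 139.6, 276.5])]
notch [(0.68, [150.8, 190.6, 177.0, 218.2]), 
[... 408 characters left out ...]
356.9, 173.2]), (0.6, [319.5, 120.1, 345.7, 147.3]), (0.59, [286.5, 145.9, 305.7, 168.9]), (0.57, [249.0, 95.5, 273.5, 125.0]), (0.25, [166.8, 263.8, 298.2, 316.6])]
plain_a [(0.82, [261.0, 140.6, 281.8, 167.2]), (0.67, [234.8, 138.0, 261.0, 162.0])]
rack [(0.95, [233.6, 133.3, 310.7, 176.1])]
board [(0.81, [249.7, 202.4, 312.2, 254.9]), (0.43, [164.8, 264.5, 296.2, 321.0])]
lane_bed [(0.68, [291.6, 80.9, 312.1, 122.2]), (0.67, [160.8, 260.0, 299.2, 315.2])]
nose [(0.84, [163.3, 261.6, 294.8, 320.1]), (0.5, [288.6, 77.8, 310.6, 120.6])]
notch [(0.88, [328.7, 144.9, 357.1, 174.2]), (0.79, [283.0, 145.6, 312.0, 169.3]), (0.79, [249.5, 98.6, 270.9, 119.1]), (0.74, [318.5, 117.2, 344.2, 144.2])]
```

```bash
python3 - <<'E'
import cv2
for n,(a,b,c,d) in(('scene',(110,170,260,320)),('side',(220,80,370,190))):
    im=cv2.imread(f'pics/{n}0.png'); cv2.imwrite(f'pics/{n}0z.png',cv2.resize(im[b:d,a:c],None,fx=4 if n=='scene' else 5,fy=4 if n=='scene' else 5,interpolation=cv2.INTER_CUBIC))
E
```

```text
(no output)
```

View pics/scene0.png

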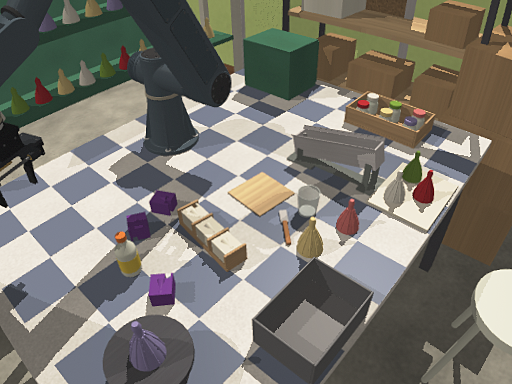

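View pics/side0.png

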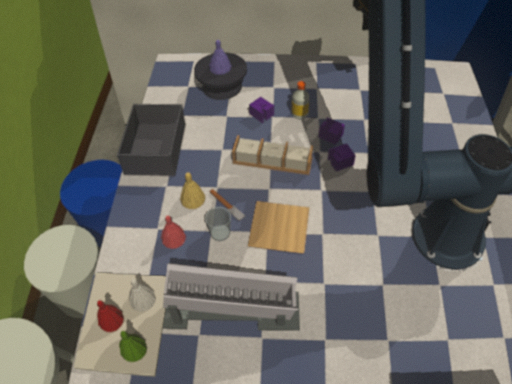

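View pics/scene0z.png

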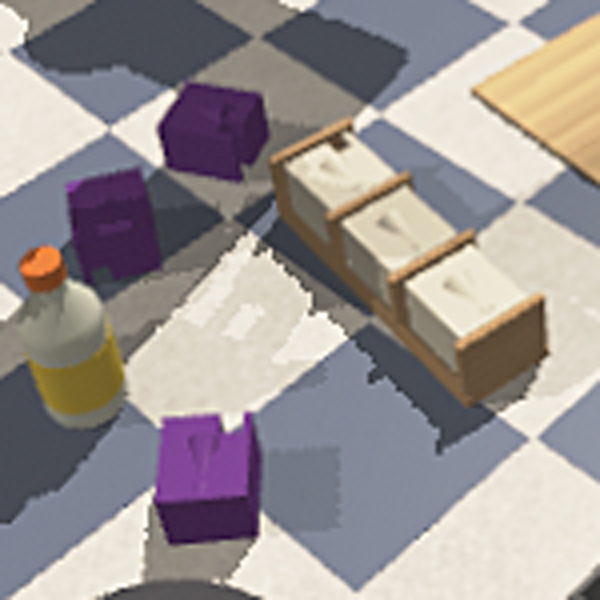

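View pics/side0z.png

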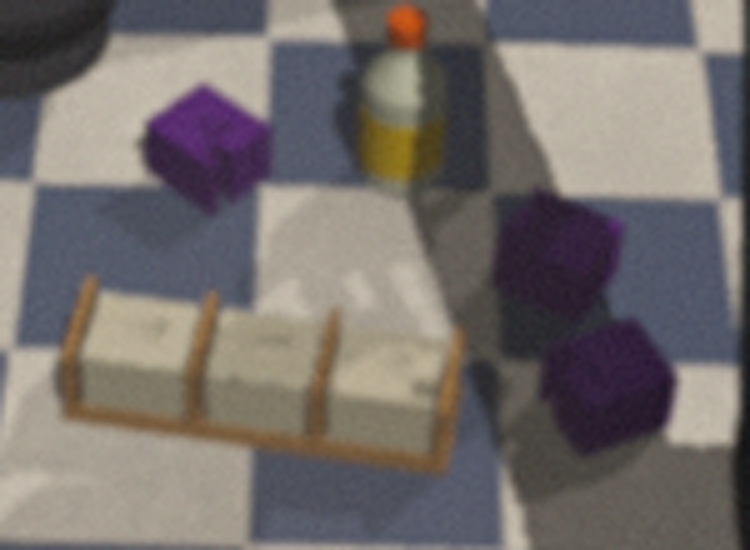

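```bash
cat > h.py <<'E'
import numpy as np,cv2,pickle
from scipy.spatial.transform import Rotation as R
def K(p): return np.array([[p['fx'],0,p['cx']],[0,p['fy'],p['cy']],[0,0,1.]])
def pose(p,obs=None):
    if 'xyz' in p:
        r=np.array(p['rotation']); r=R.from_quat(r).as_matrix() if r.size==4 else r.reshape(3,3)
        return r,np.array(p['xyz'])
    T=np.array(p['tool_from_camera']); Rt=R.from_quat(obs['tool_rot']).as_matrix()
    return Rt@T[:3,:3],Rt@T[:3,3]+np.array(obs['position'])
def toz(p,uv,z,obs=None):
    r,t=pose(p,obs); u=cv2.undistortPoints(np.array(uv,float).reshape(-1,1,2),K(p),np.array(p['distortion'])).reshape(-1,2)
    d=np.c_[u,np.ones(len(u))]@r.T
    return t+d*((z-t[2])/d[:,2])[:,None]
def proj(p,X,obs=None):
    r,t=pose(p,obs); rv=cv2.Rodrigues(r.T)[0]
    return cv2.projectPoints(np.array(X,float).reshape(-1,1,3),rv,-r.T@t,K(p),np.array(p['distortion']))[0].reshape(-1,2)
E
python3 - <<'E'
from h import *
for n,(a,b,c,d),f in(('scene',(280,110,400,200),6),('side',(150,195,320,335),4.6)):
    im=cv2.imread(f'pics/{n}0.png'); cv2.imwrite(f'pics/{n}0l.png',cv2.resize(im[b:d,a:c],None,fx=f,fy=f,interpolation=cv2.INTER_CUBIC))
p=pickle.load(open('scene0.pkl','rb'));q=pickle.load(open('side0.pkl','rb'))
# rack base/ board coarse
print(toz(q,[[250,228],[281,204],[307,229],[310,204],[250,250],[306,252]],.006).round(3))
print(toz(p,[[228,194],[261,172],[295,192],[260,214]],.006).round(3))
print('rack side base front', toz(q,[[233,163],[309,174]],0.008).round(3), toz(q,[[238,136],[312,146]],0.056).round(3))
E
```

```text
[[ 0.545 -0.01   0.006]
 [ 0.463 -0.094  0.006]
 [ 0.391 -0.012  0.006]
 [ 0.382 -0.096  0.006]
 [ 0.541  0.059  0.006]
 [ 0.395  0.06   0.006]]
[[ 0.397 -0.094  0.006]
 [ 0.402  0.057  0.006]
 [ 0.55   0.047  0.006]
 [ 0.532 -0.098  0.006]]
rack side base front [[ 0.609 -0.24   0.008]
 [ 0.383 -0.204  0.008]] [[ 0.597 -0.306  0.056]
 [ 0.376 -0.272  0.056]]
```

```bash
sleep 0
```

```text
(no output)
```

View pics/scene0l.png

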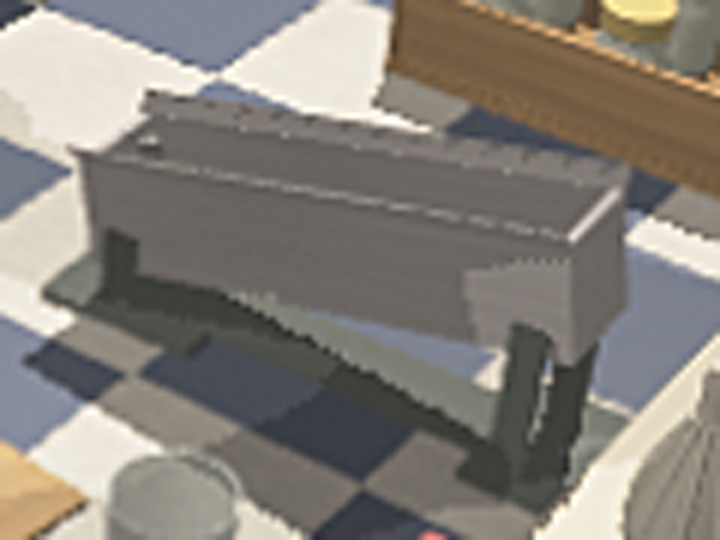

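View pics/side0l.png

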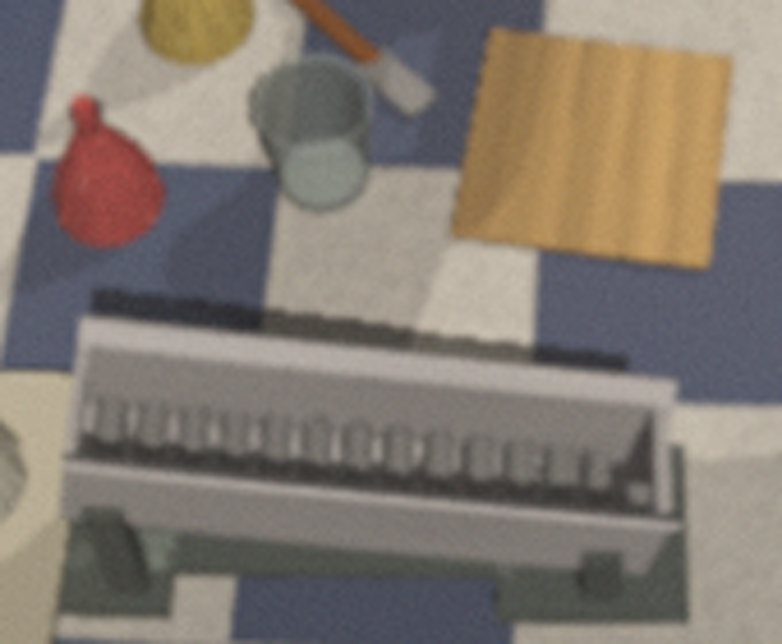

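```bash
cat >> h.py <<'E'
def go(obs,target_xyz,yaw=None):
    """shift in tool axes mm from measured pose to world target; turn about tool x in deg so tool y is at yaw(deg, mod 180)"""
    r=R.from_quat(obs['tool_rot']).as_matrix()
    d=r.T@(np.array(target_xyz)-obs['position'])*1000
    out=list(d.round(1))
    y0=np.degrees(np.arctan2(r[1,1],r[0,1])); 
    if yaw is not None:
        dy=(yaw-y0+90)%180-90
        # world yaw + ; tool x is down so turn = -dyaw
        out.append(round(-dy,2))
    return out
def shot(name,tag):
    from rig import robot
    o=robot.get_obs(); p=robot.camera(name); cv2.imwrite(f'pics/{tag}.png',p['image'][:,:,::-1])
    pickle.dump((p,o),open(f'{tag}.pkl','wb')); return p,o
def load(tag): return pickle.load(open(f'{tag}.pkl','rb'))
E
python3 - <<'E'
from h import *
np.set_printoptions(suppress=True,precision=3)
p,o=shot('wrist','w0')
print(R.from_quat(o['tool_rot']).as_matrix()); print(np.array(p['tool_from_camera'])); print(p['fx'],p['cx'],p['cy'],p['distortion'])
q=pickle.load(open('side0.pkl','rb'));s=pickle.load(open('scene0.pkl','rb'))
print('nose tri')
r1,t1=pose(q);r2,t2=pose(s)
def tri(a,b):
    u=cv2.undistortPoints(np.array([[a]],float),K(q),np.array(q['distortion']))[0,0];v=cv2.undistortPoints(np.array([[b]],float),K(s),np.array(s['distortion']))[0,0]
    P1=np.c_[r1.T,-r1.T@t1];P2=np.c_[r2.T,-r2.T@t2]
    X=cv2.triangulatePoints(P1,P2,u.reshape(2,1),v.reshape(2,1));return (X[:3]/X[3]).ravel()
print(tri((288.5,301.5),(305,134)))
f=4.6
def S(x,y):return (150+x/f,195+y/f)
def C(x,y):return (280+x/6,110+y/6)
print('near wall(-y) top low end',tri(S(677,382),C(78,150)))
print('+y wall top low',tri(S(680,525),C(148,95)))
print('-y wall top high',tri(S(82,318),C(570,238)))
print('+y wall top high',tri(S(68,462),C(628,175)))
print(go(o,[.44,-.25,.25],-10+90))
E
```

```text
[[-0.     0.306 -0.952]
 [ 0.    -0.952 -0.306]
 [-1.    -0.     0.   ]]
[[ 0.    -0.271  0.963 -0.172]
 [ 1.    -0.    -0.     0.   ]
 [ 0.     0.963  0.271 -0.075]
 [ 0.     0.     0.     1.   ]]
285.65458221829573 256.61104451963695 193.06841925292295 [-0.06  0.    0.    0.    0.  ]
nose tri
[0.441 0.241 0.082]
near wall(-y) top low end [0.425 0.189 0.097]
+y wall top low [0.421 0.265 0.095]
-y wall top high [0.715 0.198 0.159]
+y wall top high [0.709 0.274 0.156]
[np.float64(-37.9), np.float64(-252.4), np.float64(-342.4), np.float64(27.81)]
```

View pics/w0.png

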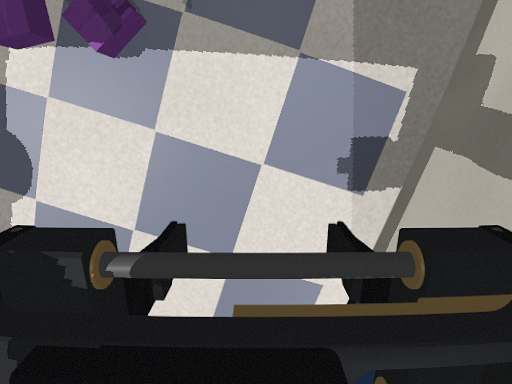

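```bash
python3 - <<'E'
from h import *
p,o=load('w0'); print(go(o,[.46,-.23,.30],81))
E
```

```text
[np.float64(-87.9), np.float64(-265.3), np.float64(-367.6), np.float64(26.81)]
```

Call:
{"op": "move_arm", "data": {"commands": [[-1,-60,0,0,7],[-1,-88,-30,-40,14],[-1,-88,-60,-80,21],[-1,-88,-90,-120,27],[-1,-88,-117,-160,27],[-1,-88,-144,-200,27],[-1,-88,-171,-237,27],[-1,-88,-198,-274,27]]}}

```text
time: 1.52
position: [0.3572, -0.3686, 0.3002]
tool_rot: [0.705, -0.057, -0.705, -0.057]
ft_force: [-0.1, -1.1, -0.6]
grip_width: 0.0867
```

```bash
python3 - <<'E'
from h import *
from rig import robot
o=robot.get_obs(); print(o['time'],o['position'],go(o,[.46,-.23,.30],81))
E
```

```text
1.5167 [ 0.35718508 -0.36859623  0.30015191] [np.float64(0.1), np.float64(-153.3), np.float64(-79.3), np.float64(-0.23)]
```

Call:
{"op": "move_arm", "data": {"commands": [[-1,0,-38,-20,0],[-1,0,-76,-40,0],[-1,0,-114,-60,0],[-1,0,-153,-79,0],[-1,0,-153,-79,0],[-1,0,-153,-79,0]]}}

```text
time: 2.02
position: [0.4598, -0.2295, 0.2999]
tool_rot: [0.705, -0.055, -0.705, -0.055]
ft_force: [-0.0, -1.1, 0.1]
grip_width: 0.0869
```

```bash
python3 - <<'E'
from h import *
p,o=shot('wrist','w1'); print(o['time'],o['position'],o['joint_velocities'].round(3))
E
```

```text
2.0167 [ 0.45979927 -0.2295186   0.29985364] [-0.069  0.004 -0.003 -0.031 -0.005 -0.021]
```

View pics/w1.png

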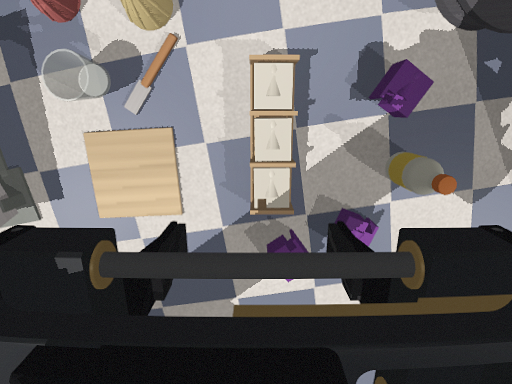

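```bash
python3 - <<'E'
import cv2
im=cv2.imread('pics/w1.png')
cv2.imwrite('pics/w1z.png',cv2.resize(im[50:220,220:340],None,fx=3.5,fy=3.5,interpolation=cv2.INTER_CUBIC))
cv2.imwrite('pics/w1b.png',cv2.resize(im[120:225,75:195],None,fx=5,fy=5,interpolation=cv2.INTER_CUBIC))
E
```

```text
(no output)
```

View pics/w1z.png

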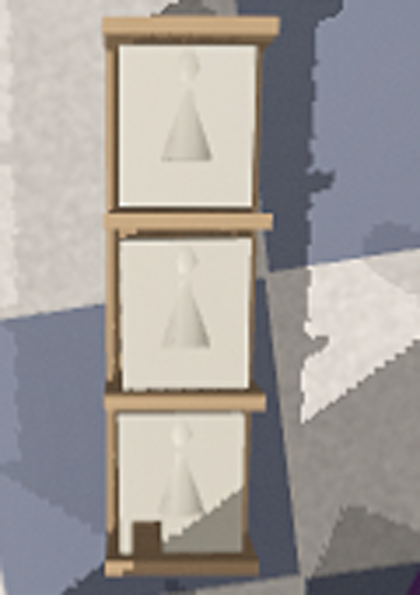

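View pics/w1b.png

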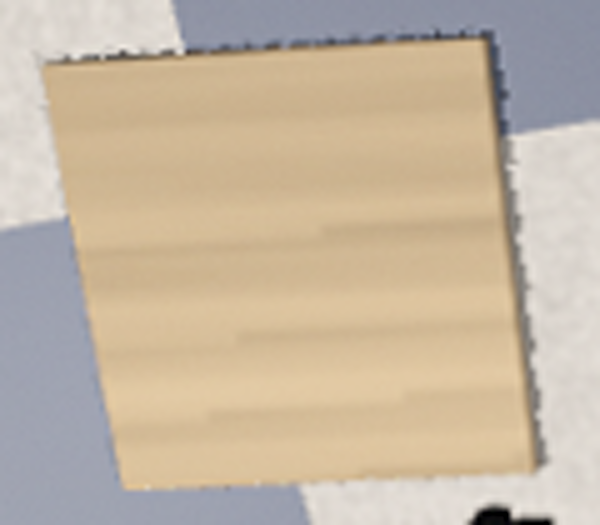

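```bash
python3 - <<'E'
from h import *
np.set_printoptions(suppress=True,precision=4)
p,o=load('w1')
Z=lambda a:np.array(a)/3.5+[220,50]
m=toz(p,Z([[118,410],[243,410],[240,553],[118,553]]),.052,o); print('mould',m,m.mean(0))
for a in ([118,44],[257,44],[253,208],[118,206]),([122,238],[252,238],[249,390],[122,388]):
    m=toz(p,Z(a),.052,o); print(m.mean(0), np.linalg.norm(np.diff(m[:,:2],axis=0),axis=1))
w=toz(p,Z([[103,17],[279,17],[258,573],[104,573]]),.056,o); print('rack',w,w.mean(0),np.linalg.norm(np.diff(w[:,:2],axis=0),axis=1))
print('yaw',np.degrees(np.arctan2(*(w[0]+w[1]-w[2]-w[3])[[1,0]])))
b=toz(p,np.array([[43,65],[488,38],[537,470],[123,490]])/5+[75,120],.006,o); print(b,b.mean(0),np.linalg.norm(np.diff(b[:,:2],axis=0),axis=1))
d=b[1]-b[2];print(np.degrees(np.arctan2(d[1],d[0])));d=b[0]-b[1];print(np.degrees(np.arctan2(d[1],d[0])))
E
```

```text
mould [[ 0.4573 -0.2247  0.052 ]
 [ 0.4491 -0.2773  0.052 ]
 [ 0.3855 -0.268   0.052 ]
 [ 0.3939 -0.2146  0.052 ]] [ 0.4214 -0.2462  0.052 ]
[ 0.5662 -0.2697  0.052 ] [0.0544 0.0625 0.0548]
[ 0.4926 -0.2591  0.052 ] [0.0531 0.0627 0.0539]
rack [[ 0.611  -0.2434  0.056 ]
 [ 0.6007 -0.3105  0.056 ]
 [ 0.3764 -0.2745  0.056 ]
 [ 0.387  -0.2073  0.056 ]] [ 0.4938 -0.2589  0.056 ] [0.0679 0.2272 0.0681]
yaw -9.145466897609799
[[ 0.5493  0.0439  0.006 ]
 [ 0.533  -0.1044  0.006 ]
 [ 0.3868 -0.0874  0.006 ]
 [ 0.4019  0.0615  0.006 ]] [ 0.4678 -0.0216  0.006 ] [0.1492 0.1471 0.1496]
-6.6470929311264495
83.69441813180981
```

```bash
python3 - <<'E'
from h import *
np.set_printoptions(suppress=True,precision=4)
p,o=load('w1')
print(toz(p,[[335,212],[365,210],[378,230],[285,232]],.045,o))
print(go(o,[.4205,-.2468,.12],80.9),go(o,[.4205,-.2468,.049],80.9))
E
```

```text
[[ 0.3648 -0.3408  0.045 ]
 [ 0.3605 -0.3888  0.045 ]
 [ 0.3224 -0.4085  0.045 ]
 [ 0.3432 -0.2577  0.045 ]]
[np.float64(179.8), np.float64(23.1), np.float64(36.2), np.float64(0.2)] [np.float64(250.8), np.float64(23.1), np.float64(36.2), np.float64(0.2)]
```

Clear of the purple decoys. Descend partially and check.

Call:
{"op": "move_arm", "data": {"commands": [[-1,36,23,20,0.2],[-1,72,23,36,0.2],[-1,108,23,36,0.2],[-1,140,23,36,0.2],[-1,165,23,36,0.2],[-1,180,23,36,0.2],[-1,180,23,36,0.2],[-1,180,23,36,0.2]]}}

```text
time: 2.73
position: [0.4185, -0.2501, 0.1192]
tool_rot: [-0.704, 0.058, 0.705, 0.059]
ft_force: [-0.1, -0.3, 0.2]
grip_width: 0.0867
```

```bash
python3 - <<'E'
from h import *
p,o=shot('wrist','w2'); print(o['time'],o['position'],go(o,[.4205,-.2468,.049],80.9))
E
```

```text
2.7333 [ 0.41849949 -0.250082    0.11923845] [np.float64(70.2), np.float64(-3.5), np.float64(-1.5), np.float64(-0.43)]
```

View pics/w2.png

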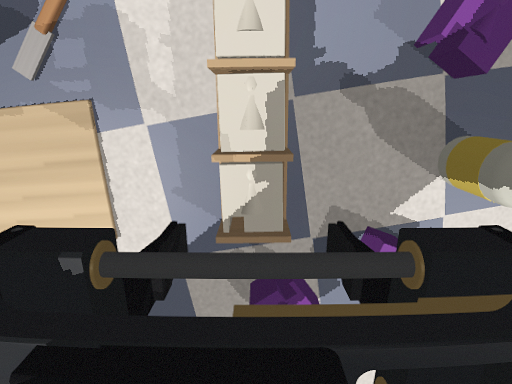

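```bash
python3 - <<'E'
from h import *
im=cv2.imread('pics/w2.png')
cv2.imwrite('pics/w2z.png',cv2.resize(im[140:250,200:310],None,fx=5,fy=5,interpolation=cv2.INTER_CUBIC))
from rig import robot
o=robot.get_obs(); print(o['time'],o['position'],go(o,[.4205,-.2468,.049],80.9))
E
```

```text
2.7833 [ 0.41934561 -0.25041897  0.12017022] [np.float64(71.2), np.float64(-3.8), np.float64(-0.5), np.float64(-0.4)]
```

View pics/w2z.png

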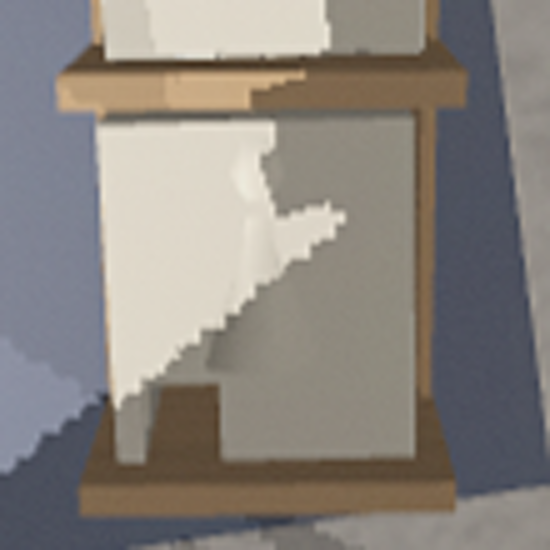

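```bash
python3 - <<'E'
from h import *
np.set_printoptions(suppress=True,precision=4)
p,o=load('w2')
m=toz(p,np.array([[97,122],[415,118],[415,458],[115,463]])/5+[200,140],.052,o);print(m,m.mean(0),np.linalg.norm(np.diff(m[:,:2],axis=0),axis=1))
print(go(o,np.r_[m.mean(0)[:2],.049],80.9))
E
```

```text
[[ 0.4559 -0.2243  0.052 ]
 [ 0.4476 -0.2776  0.052 ]
 [ 0.3859 -0.2688  0.052 ]
 [ 0.394  -0.2149  0.052 ]] [ 0.4209 -0.2464  0.052 ] [0.0539 0.0623 0.0545]
[np.float64(70.2), np.float64(-4.0), np.float64(-1.8), np.float64(-0.43)]
```

Call:
{"op": "move_arm", "data": {"commands": [[-1,20,-4,-1,-0.4],[-1,40,-4,-1,-0.4],[-1,58,-4,-1,-0.4],[-1,68,-4,-1,-0.4],[-1,71,-4,-1,-0.4],[-1,71,-4,-1,-0.4],[-1,71,-4,-1,-0.4]]}}

```text
time: 3.37
position: [0.4218, -0.2457, 0.0496]
tool_rot: [0.705, -0.056, -0.704, -0.055]
ft_force: [-0.0, 0.2, 0.4]
grip_width: 0.0872
```

```bash
python3 - <<'E'
from h import *
p,o=shot('wrist','w3'); print(o['time'],o['position'],o['ft_force'],go(o,[.4207,-.2466,.049],80.9))
E
```

```text
3.3667 [ 0.42178871 -0.24572571  0.04964711] [-0.00225044  0.20993634  0.37064346] [np.float64(0.6), np.float64(1.0), np.float64(0.9), np.float64(0.1)]
```

View pics/w3.png

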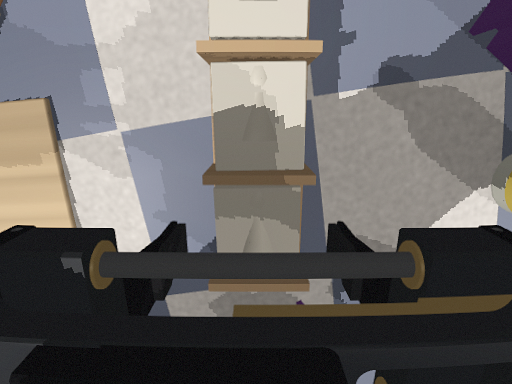

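Mould (215–300, 185–280) sits centred between the fingers (185 / 330). Close with 20 N.

Call:
{"op": "move_arm", "data": {"commands": [[0,0,0,0,0],[0.3,0,0,0,0],[1,0,0,0,0],[1,0,0,0,0],[1,0,0,0,0],[1,0,0,0,0],[1,0,0,0,0],[1,0,0,0,0]], "newtons": 20}}

```text
time: 4.08
position: [0.4211, -0.245, 0.0487]
tool_rot: [-0.705, 0.055, 0.705, 0.055]
ft_force: [-0.0, 0.1, -0.6]
grip_width: 0.0417
```

```bash
python3 - <<'E'
from h import *
p,o=shot('wrist','w4'); print(o['time'],o['position'],o['ft_force'],o['grip_width'])
E
```

```text
4.0833 [ 0.42114584 -0.24496734  0.04866387] [-0.00767687  0.11169176 -0.61850287] 0.04169684955504189
```

View pics/w4.png

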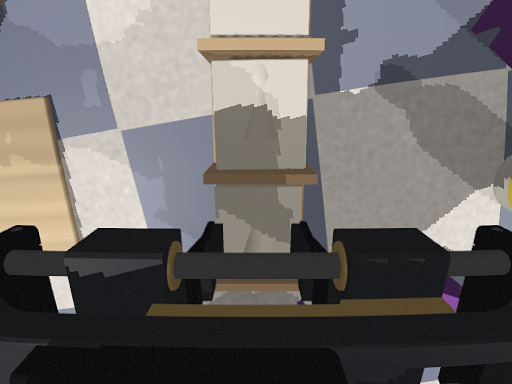

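Call:
{"op": "move_arm", "data": {"commands": [[1,0,0,0,0],[1,0,0,0,0]]}}

```text
time: 4.3
position: [0.4211, -0.2449, 0.0487]
tool_rot: [-0.705, 0.055, 0.705, 0.055]
ft_force: [-0.3, -0.0, 0.4]
grip_width: 0.0244
```

```bash
python3 - <<'E'
from h import *
p,o=shot('wrist','w5');q,_=shot('side','s5');q2,_=shot('scene','c5')
a=cv2.resize(q['image'][80:200,220:380,::-1],None,fx=2.4,fy=2.4,interpolation=cv2.INTER_CUBIC)
b=cv2.resize(q2['image'][160:280,140:300,::-1],None,fx=2.4,fy=2.4,interpolation=cv2.INTER_CUBIC)
c=cv2.resize(p['image'][:,:,::-1],(384,288))
cv2.imwrite('pics/m5.png',np.hstack([a,c])); cv2.imwrite('pics/m5b.png',b)
E
```

```text
(no output)
```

View pics/m5.png

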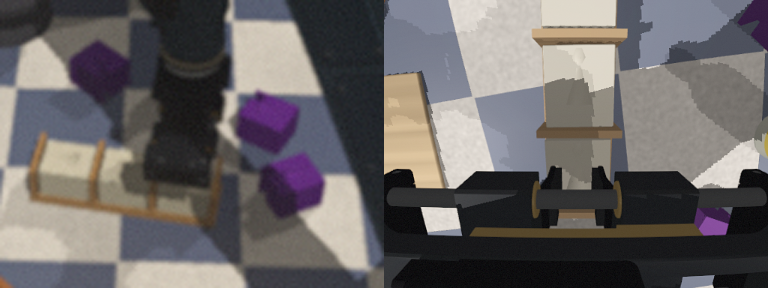

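View pics/m5b.png

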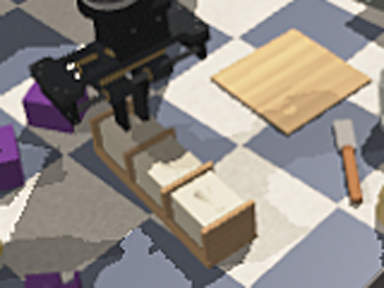

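```bash
python3 - <<'E'
from h import *
p,o=load('c5'); w,ow=load('w5')
r=R.from_quat(o['tool_rot']).as_matrix(); t=o['position']
pts=np.array([t+r@np.array([x,y,0])/1000 for x in(-30,0,25) for y in(-12,12)])
uv=proj(p,pts); print(uv)
s=5;a0,b0=150,150
im=cv2.resize(p['image'][b0:b0+110,a0:a0+120,::-1],None,fx=s,fy=s,interpolation=cv2.INTER_CUBIC)
for (u,v),c in zip(uv,[(255,0,0)]*2+[(0,255,0)]*2+[(0,0,255)]*2): cv2.circle(im,(int((u-a0)*s),int((v-b0)*s)),4,c,-1)
# rack corners
y=np.radians(-9.1);ex=np.array([np.cos(y),np.sin(y),0]);ey=np.array([-np.sin(y),np.cos(y),0])
c=np.array([.4938,-.2585,0])
for z in(.0,.056):
  for sx in(-1,1):
    for sy in(-1,1):
      u,v=proj(p,[c+sx*.116*ex+sy*.034*ey+[0,0,z]])[0]; cv2.circle(im,(int((u-a0)*s),int((v-b0)*s)),3,(255,255,0),-1)
cv2.imwrite('pics/c5z.png',im)
E
```

```text
[[197.88082488 202.9977001 ]
 [190.53645175 206.82162651]
 [199.10068983 210.96373837]
 [191.89930139 214.79696433]
 [200.08994957 217.39128082]
 [193.00419086 221.22925017]]
```

View pics/c5z.png

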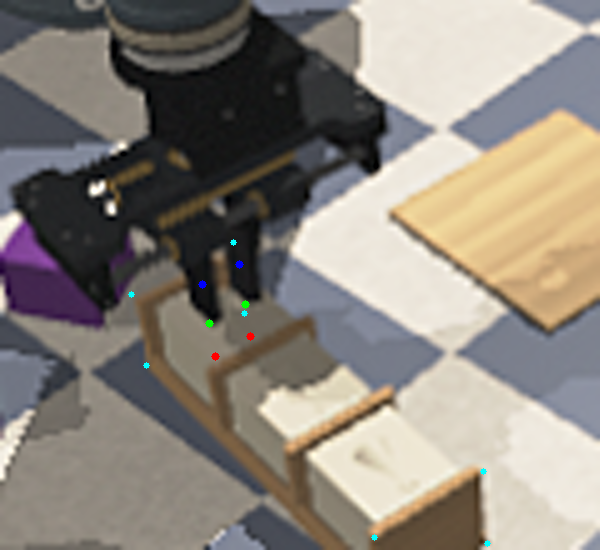

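Call:
{"op": "move_arm", "data": {"commands": [[1,-30,0,0,0],[-1,-40,0,0,0],[-1,-40,0,0,0],[-1,-40,0,0,0],[-1,-40,0,0,0],[-1,-40,0,0,0],[-1,-40,0,0,0],[-1,-40,0,0,0]]}}

```text
time: 5.12
position: [0.4208, -0.2447, 0.0881]
tool_rot: [-0.705, 0.055, 0.705, 0.056]
ft_force: [0.3, 0.1, 0.9]
grip_width: 0.0447
```

```bash
python3 - <<'E'
from h import *
p,o=shot('scene','c6'); w,ow=shot('wrist','w6'); print(o['time'],o['grip_width'],o['position'])
r=R.from_quat(o['tool_rot']).as_matrix(); t=o['position']
h=o['grip_width']*500
pts=np.array([t+r@np.array([x,y,0])/1000 for x in(-25,0,25) for y in(-h,h)])
uv=proj(p,pts)
s=5;a0,b0=140,140
im=cv2.resize(p['image'][b0:b0+110,a0:a0+130,::-1],None,fx=s,fy=s,interpolation=cv2.INTER_CUBIC)
for (u,v),c in zip(uv,[(255,0,0)]*2+[(0,255,0)]*2+[(0,0,255)]*2): cv2.circle(im,(int((u-a0)*s),int((v-b0)*s)),4,c,-1)
cv2.imwrite('pics/c6z.png',im)
T=np.array(w['tool_from_camera']); 
im=w['image'][:,:,::-1].copy()
for (u,v),c in zip(proj(w,pts,o),[(255,0,0)]*2+[(0,255,0)]*2+[(0,0,255)]*2): cv2.circle(im,(int(u),int(v)),3,c,-1)
cv2.imwrite('pics/w6z.png',im)
E
```

```text
5.1167 0.04471187814573054 [ 0.4208052  -0.24465689  0.08807508]
```

View pics/c6z.png

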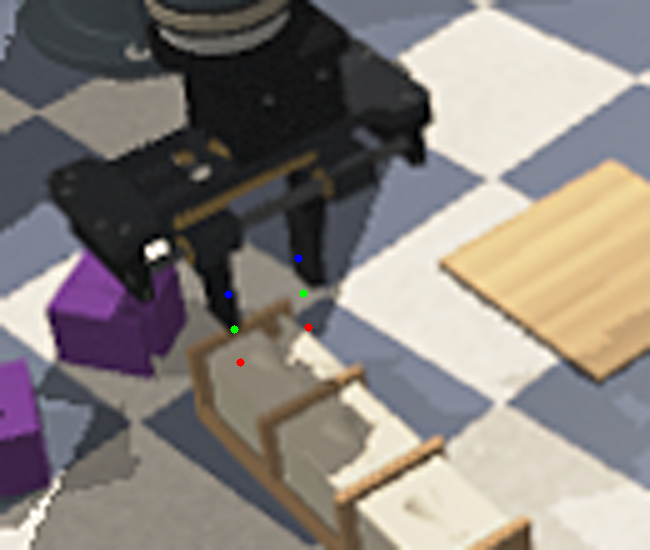

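View pics/w6z.png

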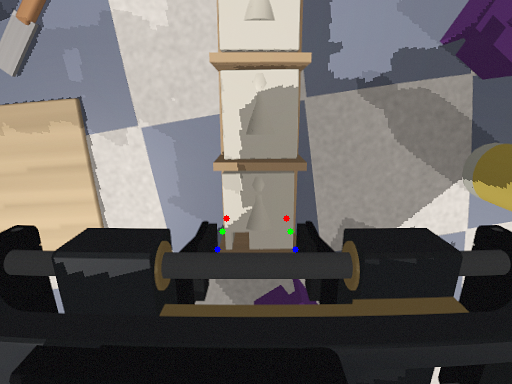

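Call:
{"op": "move_arm", "data": {"commands": [[-1,0,0,0,0],[-1,0,0,0,0],[-1,0,1,0,0.1],[-1,0,2,0,0.1],[-1,0,2,0,0.1],[-1,0,2,0,0.1],[-1,0,2,0,0.1]]}}

```text
time: 5.8
position: [0.4209, -0.247, 0.0887]
tool_rot: [0.705, -0.056, -0.705, -0.056]
ft_force: [0.5, 0.1, -0.2]
grip_width: 0.0859
```

```bash
python3 - <<'E'
from h import *
p,o=shot('wrist','w7'); print(o['time'],o['position'],o['grip_width'],go(o,[.4207,-.2466,.024],80.9))
E
```

```text
5.8 [ 0.42085874 -0.24697566  0.0887383 ] 0.08594040314786427 [np.float64(64.7), np.float64(-0.3), np.float64(0.2), np.float64(0.0)]
```

Call:
{"op": "move_arm", "data": {"commands": [[-1,20,0,0,0],[-1,40,0,0,0],[-1,55,0,0,0],[-1,65,0,0,0],[-1,65,0,0,0],[1,65,0,0,0],[1,65,0,0,0],[1,65,0,0,0]]}}

```text
time: 6.52
position: [0.4214, -0.2475, 0.0245]
tool_rot: [0.705, -0.056, -0.704, -0.056]
ft_force: [-0.0, -1.2, -0.2]
grip_width: 0.0743
```

Call:
{"op": "move_arm", "data": {"commands": [[1,0,0,0,0],[1,0,0,0,0],[1,0,0,0,0],[1,0,0,0,0]]}}

```text
time: 6.85
position: [0.4211, -0.2471, 0.0242]
tool_rot: [0.705, -0.056, -0.705, -0.056]
ft_force: [-0.7, -0.9, 3.8]
grip_width: 0.0538
```

```bash
python3 - <<'E'
from h import *
p,o=shot('wrist','w8'); print(o['time'],o['position'],o['grip_width'],o['ft_force'])
E
```

```text
6.85 [ 0.42107238 -0.24706128  0.0241622 ] 0.05384808727330205 [-0.71638372 -0.91428577  3.80702434]
```

View pics/w8.png

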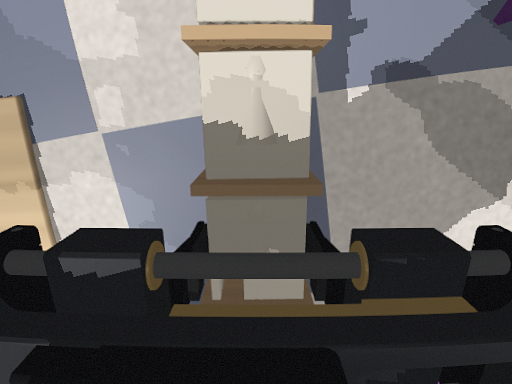

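Call:
{"op": "move_arm", "data": {"commands": [[1,-5,0,0,0],[1,-15,0,0,0],[1,-30,0,0,0],[1,-50,0,0,0],[1,-70,0,0,0],[1,-90,0,0,0],[1,-95,0,0,0],[1,-95,0,0,0]]}}

```text
time: 7.57
position: [0.4217, -0.2477, 0.1205]
tool_rot: [0.706, -0.057, -0.704, -0.055]
ft_force: [-0.4, 0.6, -1.8]
grip_width: 0.0539
```

```bash
python3 - <<'E'
from h import *
p,o=shot('wrist','w9'); print(o['time'],o['position'],o['grip_width'],o['ft_force'],go(o,[.462,-.022,.119],92))
q,_=shot('side','s9');cv2.imwrite('pics/s9z.png',cv2.resize(q['image'][100:260,220:400,::-1],None,fx=3.5,fy=3.5))
E
```

```text
7.5667 [ 0.42173932 -0.24769926  0.12047937] 0.053905407889830725 [-0.37092554  0.64199632 -1.77481652] [np.float64(0.9), np.float64(-229.2), np.float64(-4.1), np.float64(-11.09)]
```

View pics/s9z.png

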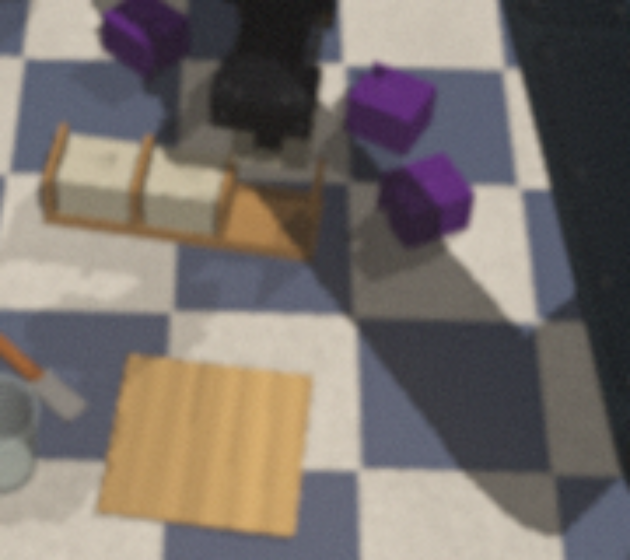

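View pics/w9.png

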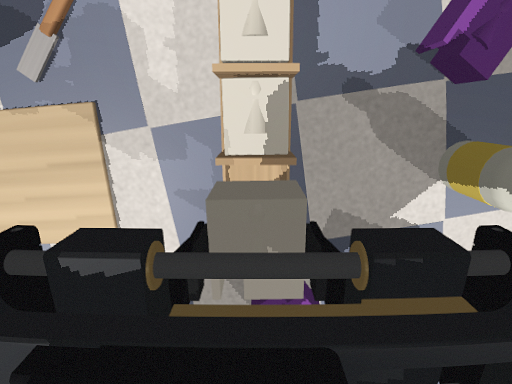

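Call:
{"op": "move_arm", "data": {"commands": [[1,0,-30,-1,0],[1,0,-65,-1,-2],[1,0,-100,-2,-5],[1,0,-135,-3,-8],[1,0,-170,-4,-11],[1,0,-205,-4,-11],[1,0,-229,-4,-11],[1,0,-229,-4,-11]]}}

```text
time: 8.33
position: [0.4593, -0.0171, 0.1173]
tool_rot: [-0.705, -0.014, 0.708, -0.013]
ft_force: [0.3, -0.0, -1.9]
grip_width: 0.0537
```

Call:
{"op": "move_arm", "data": {"commands": [[1,0,0,0,0],[1,0,0,0,0]]}}

```text
time: 8.5
position: [0.4605, -0.0216, 0.1178]
tool_rot: [-0.706, -0.012, 0.708, -0.012]
ft_force: [0.6, -0.7, -1.3]
grip_width: 0.0538
```

```bash
python3 - <<'E'
from h import *
p,o=shot('wrist','w10'); print(o['time'],o['position'],o['grip_width'],o['ft_force'],go(o,[.462,-.022,.023],92))
E
```

```text
8.5 [ 0.46050092 -0.0216171   0.11783299] 0.05377474136652887 [ 0.57741978 -0.65725591 -1.30489201] [np.float64(94.8), np.float64(0.5), np.float64(-1.7), np.float64(-0.06)]
```

View pics/w10.png

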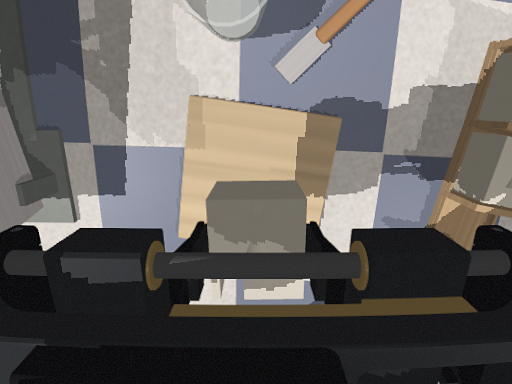

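Call:
{"op": "move_arm", "data": {"commands": [[1,25,0,0,0],[1,50,0,0,0],[1,72,0,0,0],[1,84,0,0,0],[1,90,0,0,0],[1,93,0,0,0],[1,95,0,0,0],[1,95,0,0,0]]}}

```text
time: 9.22
position: [0.4614, -0.0221, 0.0239]
tool_rot: [0.707, 0.011, -0.707, 0.012]
ft_force: [-0.4, -0.5, -1.5]
grip_width: 0.0541
```

Call:
{"op": "move_arm", "data": {"commands": [[1,1,0,0,0],[1,2,0,0,0],[1,2,0,0,0]]}}

```text
time: 9.47
position: [0.4614, -0.0216, 0.0222]
tool_rot: [0.707, 0.012, -0.707, 0.012]
ft_force: [0.1, 0.4, -0.6]
grip_width: 0.0539
```

Call:
{"op": "move_arm", "data": {"commands": [[1,1,0,0,0],[1,1,0,0,0],[0,1,0,0,0],[-1,1,0,0,0],[-1,1,0,0,0],[-1,1,0,0,0],[-1,1,0,0,0],[-1,1,0,0,0]]}}

```text
time: 10.13
position: [0.4611, -0.0214, 0.0207]
tool_rot: [-0.707, -0.012, 0.707, -0.012]
ft_force: [0.1, -0.5, -0.8]
grip_width: 0.0793
```

```bash
python3 - <<'E'
from h import *
from rig import robot
o=robot.get_obs(); print(o['q'].round(2),o['position'],o['grip_width'],o['ft_force'], go(o,[.462,.1,.35],92))
E
```

```text
[-0.29  0.67  1.98  0.    0.49  1.25] [ 0.46105559 -0.02144203  0.02066199] 0.0793437864913955 [ 0.07911681 -0.52910181 -0.75344145] [np.float64(-329.3), np.float64(-121.3), np.float64(-5.0), np.float64(-0.09)]
```

Call:
{"op": "move_arm", "data": {"commands": [[-1,-30,0,0,0],[-1,-70,0,0,-2],[-1,-110,0,0,-9],[-1,-150,0,0,-16],[-1,-190,0,0,-23],[-1,-230,0,0,-30],[-1,-270,-20,0,-37],[-1,-305,-40,0,-44]]}}

```text
time: 10.8
position: [0.4594, 0.0175, 0.3264]
tool_rot: [0.651, 0.277, -0.65, 0.277]
ft_force: [0.9, -0.2, 0.3]
grip_width: 0.0871
```

```bash
python3 - <<'E'
from h import *
from rig import robot
o=robot.get_obs(); print(o['position'],go(o,[.545,.13,.325],2))
E
```

```text
[0.45940739 0.01747549 0.32644337] [np.float64(1.5), np.float64(-16.3), np.float64(-140.4), np.float64(-45.88)]
```

Call:
{"op": "move_arm", "data": {"commands": [[-1,0,0,-20,-7],[-1,0,-3,-45,-14],[-1,0,-6,-70,-21],[-1,0,-9,-95,-28],[-1,0,-12,-120,-35],[-1,0,-16,-140,-42],[-1,0,-16,-140,-46],[-1,0,-16,-140,-46]]}}

```text
time: 11.47
position: [0.5456, 0.1303, 0.3233]
tool_rot: [0.49, 0.509, -0.491, 0.509]
ft_force: [-0.1, 0.2, -0.4]
grip_width: 0.087
```

Call:
{"op": "move_arm", "data": {"commands": [[-1,0,0,0,0],[-1,0,0,0,0],[-1,0,0,0,0]]}}

```text
time: 11.72
position: [0.5452, 0.1288, 0.3242]
tool_rot: [0.492, 0.508, -0.492, 0.508]
ft_force: [-0.1, 0.3, 0.5]
grip_width: 0.0869
```

```bash
python3 - <<'E'
from h import *
p,o=shot('wrist','w11'); print(o['time'],o['position'],o['joint_velocities'].round(3))
cv2.imwrite('pics/w11z.png',cv2.resize(p['image'][40:240,100:400,::-1],None,fx=2.6,fy=2.6,interpolation=cv2.INTER_CUBIC))
E
```

```text
11.7167 [0.54520331 0.1288291  0.32417782] [-0.003 -0.002 -0.002  0.003 -0.    -0.006]
```

View pics/w11.png

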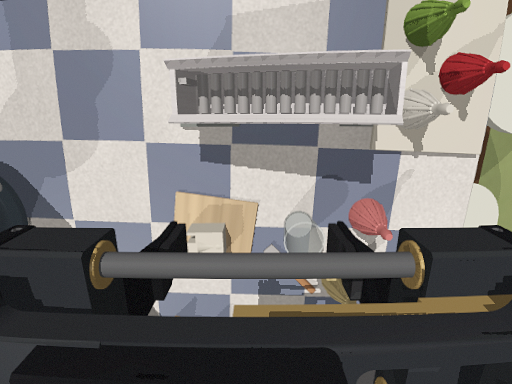

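View pics/w11z.png

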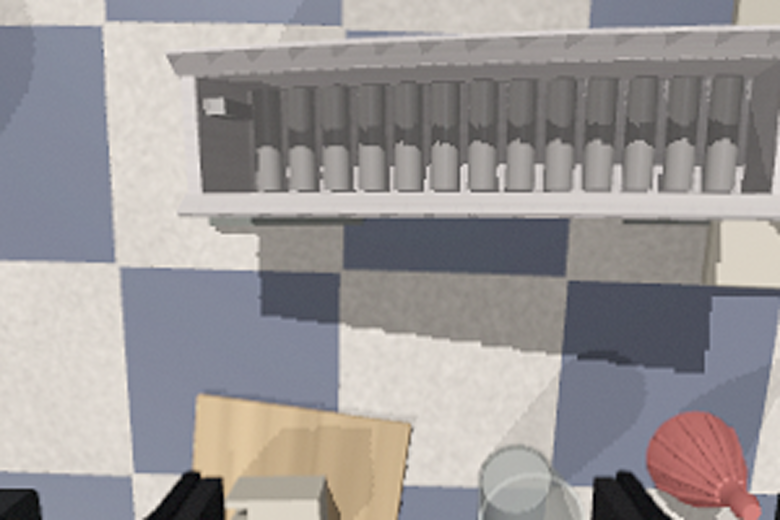

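```bash
python3 - <<'E'
from h import *
p,o=load('w11')
im=p['image'][:,:,::-1]
a=cv2.resize(im[40:135,155:225],None,fx=5.5,fy=5.5,interpolation=cv2.INTER_CUBIC);b=cv2.resize(im[40:135,350:420],None,fx=5.5,fy=5.5,interpolation=cv2.INTER_CUBIC)
cv2.imwrite('pics/w11y.png',np.hstack([a,b])); print(a.shape)
E
```

```text
(522, 385, 3)
```

View pics/w11y.png

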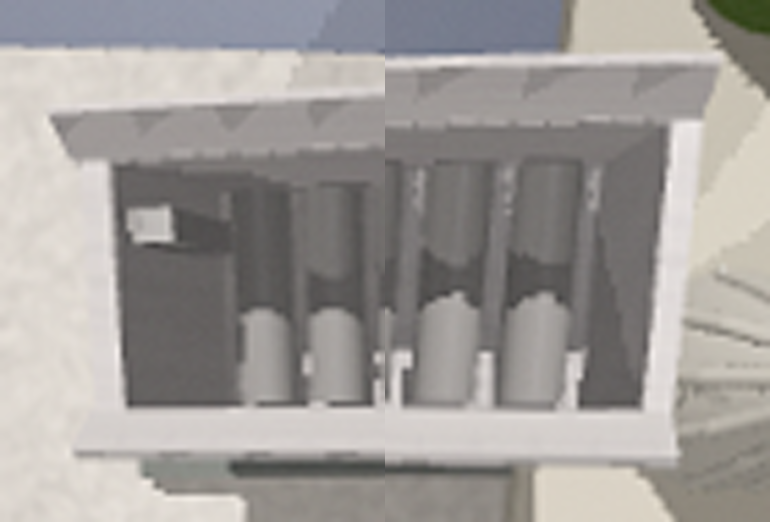

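```bash
cat > fitlane.py <<'E'
from h import *
from scipy.optimize import least_squares
np.set_printoptions(suppress=True,precision=4)
w,ow=load('w11');q=pickle.load(open('side0.pkl','rb'));s=pickle.load(open('scene0.pkl','rb'))
L=lambda x,y:(x/5.5+155,y/5.5+40); H=lambda x,y:(x/5.5+280,y/5.5+40)
S=lambda x,y:(150+x/4.6,195+y/4.6); C=lambda x,y:(280+x/6,110+y/6)
def lane(P):
    x,y,z,yaw=P[:4]
    r=R.from_euler('z',yaw).as_matrix()@R.from_euler('y',-np.radians(12)).as_matrix()
    return r,np.array([x,y,z])
def resid(P,full=False):
    f,x0,x1,hs=P[4:8]
    r,t=lane(P)
    obs=[(w,ow,[(x0,f,.057),(x0,-f,.057),(x1,f,.057),(x1,-f,.057),(0,.0295,hs),(0,-.0295,hs),(.282,.0295,.048),(.282,-.0295,.048),(0,.019,.04),(.012,.019,.04),(.012,.011,.04),(0,.011,.04)],
      [L(50,115),L(75,455),H(718,60),H(680,460),L(112,163),L(127,408),H(668,122),H(643,408),L(127,208),L(172,205),L(175,242),L(133,243)],1),
     (q,None,[(x0,f,.057),(x0,-f,.057),(x1,f,.057),(x1,-f,.057),(.006,.015,.04)],[S(683,523),S(677,381),S(66,460),S(82,318),S(637,490)],.5),
     (s,None,[(x0,f,.057),(x0,-f,.057),(x1,f,.057),(x1,-f,.057),(.006,.015,.04)],[C(146,93),C(73,150),C(630,172),C(573,240),C(150,143)],.5)]
    e=[];
    for p,o,X,uv,wt in obs:
        d=(proj(p,t+np.array(X)@r.T,o)-np.array(uv)); e.append(d if full else d.ravel()*wt)
    if full: return e
    return np.r_[np.concatenate(e),(f-.035)/.01*.3,(hs-.048)/.01]
if __name__=='__main__':
    sol=least_squares(resid,[.44,.226,.04,.03,.036,-.01,.29,.048],loss='soft_l1')
    print(sol.x,np.degrees(sol.x[3]))
    for e in resid(sol.x,True): print(e.round(1))
    np.save('lane.npy',sol.x)
    r,t=lane(sol.x); print('load',t+r@[.17,0,0],'home',t+r@[.031,0,0])
E
python3 fitlane.py
```

```text
[ 0.4439  0.2277  0.0436  0.0357  0.0396 -0.0105  0.2882  0.0473] 2.0481557878968983
[[-0.1 -0.2]
 [-0.1 -0.4]
 [ 0.2  0.1]
 [-0.5 -0.2]
 [-0.1 -0.2]
 [ 0.1  0.4]
 [ 0.4 -0.2]
 [-0.3  0.3]
 [ 0.2  0.4]
 [ 0.1  0.6]
 [-0.1  0. ]
 [-0.5  0.2]]
[[-1.2  0.9]
 [-0.9  0.4]
 [-2.2  1.3]
 [-1.5  0.3]
 [-0.4  0.7]]
[[ 0.1 -0.5]
 [-1.  -0.4]
 [ 0.5 -0.6]
 [-1.5 -0.4]
 [-0.  -0.7]]
load [0.6101 0.2336 0.0789] home [0.4742 0.2288 0.05  ]
```

```bash
python3 - <<'E'
from h import *
p,o=load('w11'); print(go(o,[.461,-.0235,.13],2.05))
E
```

```text
[np.float64(194.2), np.float64(-88.8), np.float64(149.6), np.float64(-0.25)]
```

Call:
{"op": "move_arm", "data": {"commands": [[-1,10,-15,25,-0.2],[-1,30,-30,50,-0.2],[-1,55,-45,75,-0.2],[-1,85,-60,100,-0.2],[-1,115,-75,125,-0.2],[-1,145,-88,149,-0.2],[-1,178,-89,150,-0.2],[-1,194,-89,150,-0.2]]}}

```text
time: 12.43
position: [0.4589, -0.0248, 0.1279]
tool_rot: [0.491, 0.509, -0.493, 0.507]
ft_force: [-0.8, 0.4, 0.2]
grip_width: 0.0871
```

Call:
{"op": "move_arm", "data": {"commands": [[-1,0,0,0,0],[-1,0,0,0,0],[-1,0,0,0,0]]}}

```text
time: 12.68
position: [0.4628, -0.0238, 0.1313]
tool_rot: [0.491, 0.508, -0.49, 0.51]
ft_force: [-0.6, 0.3, -0.7]
grip_width: 0.0866
```

```bash
python3 - <<'E'
from h import *
p,o=shot('wrist','w12'); print(o['time'],o['position'],o['joint_velocities'].round(3))
cv2.imwrite('pics/w12z.png',cv2.resize(p['image'][150:270,180:340,::-1],None,fx=4.5,fy=4.5,interpolation=cv2.INTER_CUBIC))
E
```

```text
12.6833 [ 0.46281324 -0.02383629  0.13131596] [ 0.008 -0.015 -0.008  0.002 -0.002 -0.002]
```

View pics/w12z.png

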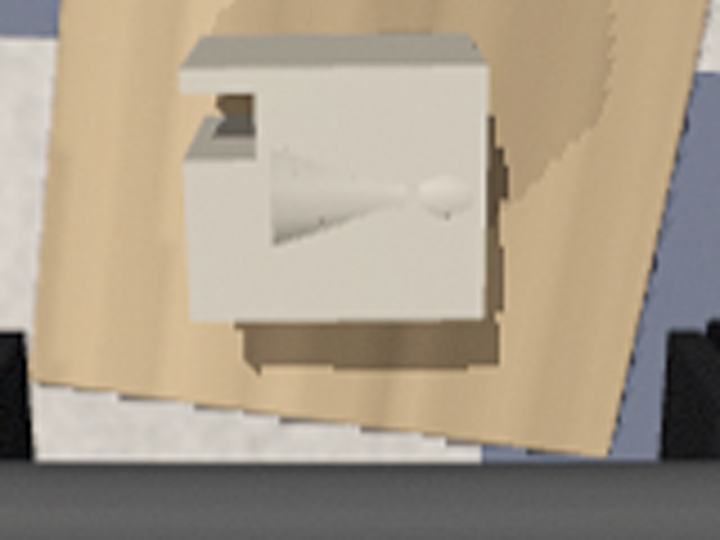

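Notch on the left (world −x) end, upper (+y) side at crop (235,115), as wanted. Measure the mould's pose.

```bash
python3 - <<'E'
from h import *
np.set_printoptions(suppress=True,precision=4)
p,o=load('w12')
m=toz(p,np.array([[180,92],[488,66],[487,320],[191,322]])/4.5+[180,150],.05,o)
m=toz(p,np.array([[180,93-25],[488,66],[487,320],[191,322]])/4.5+[180,150],.05,o)
print(m,m.mean(0),np.linalg.norm(np.diff(m[:,:2],axis=0),axis=1))
d=m[2]-m[3];print(np.degrees(np.arctan2(d[1],d[0])))
c=m.mean(0); print(go(o,[c[0],c[1]-.002,.030],2.05))
E
```

```text
[[ 0.4297  0.0037  0.05  ]
 [ 0.4912  0.0063  0.05  ]
 [ 0.4946 -0.0479  0.05  ]
 [ 0.4321 -0.0505  0.05  ]] [ 0.4619 -0.0221  0.05  ] [0.0615 0.0542 0.0625]
2.4245711270361547
[np.float64(101.3), np.float64(-1.1), np.float64(0.2), np.float64(0.04)]
```

Call:
{"op": "move_arm", "data": {"commands": [[-1,30,-1,0,0],[-1,60,-1,0,0],[-1,85,-1,0,0],[-1,98,-1,0,0],[-1,101,-1,0,0],[-1,101,-1,0,0],[1,101,-1,0,0],[1,101,-1,0,0]], "newtons": 20}}

```text
time: 13.4
position: [0.462, -0.0238, 0.0306]
tool_rot: [0.491, 0.508, -0.49, 0.51]
ft_force: [-0.2, -0.8, 1.1]
grip_width: 0.0802
```

Call:
{"op": "move_arm", "data": {"commands": [[1,0,0,0,0],[1,0,0,0,0],[1,0,0,0,0],[1,0,0,0,0],[1,0,0,0,0]]}}

```text
time: 13.82
position: [0.4611, -0.0236, 0.0299]
tool_rot: [0.491, 0.509, -0.49, 0.51]
ft_force: [-0.5, -0.3, 6.7]
grip_width: 0.062
```

Call:
{"op": "move_arm", "data": {"commands": [[1,-8,0,0,0],[1,-25,0,0,0],[1,-50,0,0,0],[1,-80,0,0,0],[1,-110,0,0,0],[1,-140,0,0,0],[1,-165,0,0,0],[1,-170,0,0,0]]}}

```text
time: 14.48
position: [0.4628, -0.0241, 0.2033]
tool_rot: [0.492, 0.507, -0.489, 0.512]
ft_force: [0.6, -0.3, -1.7]
grip_width: 0.0619
```

```bash
python3 - <<'E'
from h import *
p,o=shot('wrist','w13'); print(o['time'],o['position'],o['grip_width'],o['ft_force'],go(o,[.6101,.2314,.2],2.05))
cv2.imwrite('pics/w13z.png',cv2.resize(p['image'][150:300,160:360,::-1],None,fx=3.5,fy=3.5,interpolation=cv2.INTER_CUBIC))
E
```

```text
14.4833 [ 0.46275149 -0.02405784  0.2033213 ] 0.06194249507194448 [ 0.56847812 -0.29304274 -1.72426874] [np.float64(3.9), np.float64(156.7), np.float64(-249.8), np.float64(0.07)]
```

View pics/w13z.png

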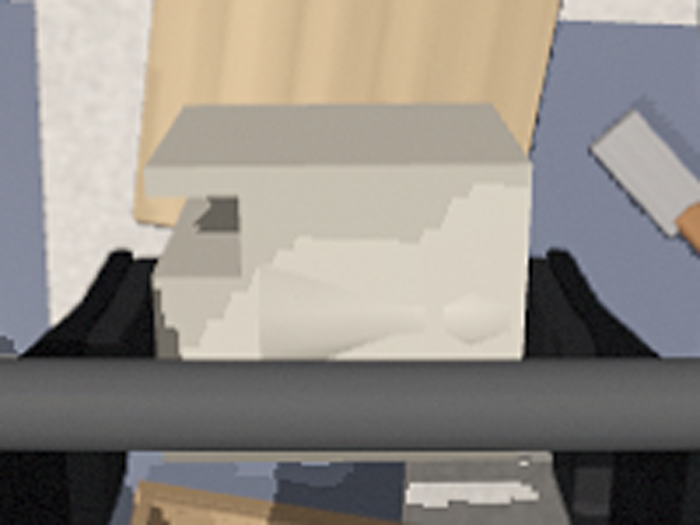

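Call:
{"op": "move_arm", "data": {"commands": [[1,0,15,-24,0],[1,0,35,-56,0],[1,0,55,-88,0],[1,0,76,-120,0],[1,0,96,-152,0],[1,0,116,-184,0],[1,0,136,-216,0],[1,0,150,-240,0]]}}

```text
time: 15.2
position: [0.6017, 0.2244, 0.1966]
tool_rot: [0.49, 0.51, -0.491, 0.509]
ft_force: [0.9, -0.1, -2.2]
grip_width: 0.0615
```

Call:
{"op": "move_arm", "data": {"commands": [[1,0,7,-10,0],[1,0,7,-10,0],[1,0,7,-10,0],[1,0,7,-10,0]]}}

```text
time: 15.53
position: [0.6067, 0.2309, 0.1975]
tool_rot: [0.489, 0.51, -0.492, 0.508]
ft_force: [-0.4, 0.1, -1.5]
grip_width: 0.0616
```

```bash
python3 - <<'E'
from h import *
p,o=shot('wrist','w14'); print(o['time'],o['position'],o['grip_width'],o['ft_force'],go(o,[.6101,.2314,.2],2.05))
cv2.imwrite('pics/w14z.png',cv2.resize(p['image'][100:280,120:400,::-1],None,fx=2.8,fy=2.8,interpolation=cv2.INTER_CUBIC))
E
```

```text
15.5333 [0.60668131 0.23086364 0.19749052] 0.06158253937800814 [-0.39075772  0.09467046 -1.48392506] [np.float64(-2.5), np.float64(3.4), np.float64(-0.4), np.float64(0.03)]
```

View pics/w14z.png

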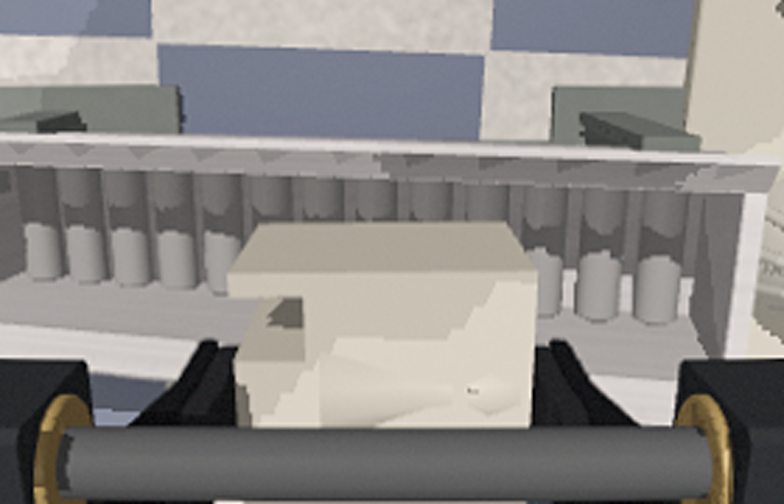

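Call:
{"op": "move_arm", "data": {"commands": [[1,10,3,0,0],[1,25,3,0,0],[1,40,3,0,0],[1,55,3,0,0],[1,68,3,0,0],[1,77,3,0,0],[1,82,3,0,0],[1,82,3,0,0]]}}

```text
time: 16.25
position: [0.6105, 0.2314, 0.1158]
tool_rot: [0.49, 0.509, -0.492, 0.508]
ft_force: [-0.8, 0.7, -0.7]
grip_width: 0.0615
```

```bash
python3 - <<'E'
from h import *
p,o=shot('wrist','w15'); q,_=shot('side','s15');c,_=shot('scene','c15');print(o['time'],o['position'],o['grip_width'],o['ft_force'],go(o,[.6101,.2314,.1094],2.05))
a=cv2.resize(q['image'][250:340,140:320,::-1],(560,280),interpolation=cv2.INTER_CUBIC)
b=cv2.resize(c['image'][90:180,280:400,::-1],(560,420),interpolation=cv2.INTER_CUBIC)
cv2.imwrite('pics/m15.png',b);cv2.imwrite('pics/w15z.png',cv2.resize(p['image'][100:280,120:400,::-1],None,fx=2.8,fy=2.8,interpolation=cv2.INTER_CUBIC))
E
```

```text
16.25 [0.61050207 0.2313785  0.11578636] 0.061485425929769175 [-0.79560612  0.67943519 -0.65491543] [np.float64(6.4), np.float64(-0.4), np.float64(-0.0), np.float64(0.01)]
```

View pics/m15.png

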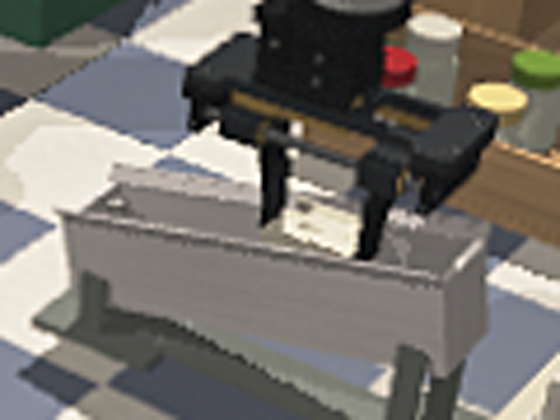

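View pics/w15z.png

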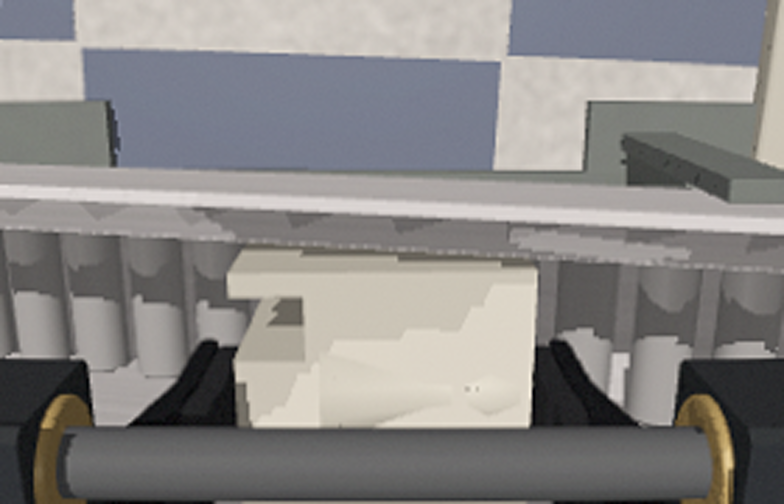

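Call:
{"op": "move_arm", "data": {"commands": [[1,2,0,0,0],[1,4,0,0,0],[1,6,0,0,0],[1,6,0,0,0]]}}

```text
time: 16.73
position: [0.6112, 0.2323, 0.1114]
tool_rot: [0.491, 0.509, -0.491, 0.509]
ft_force: [-0.4, -0.2, -0.2]
grip_width: 0.0619
```

Call:
{"op": "move_arm", "data": {"commands": [[1,1,0,0,0],[1,2,0,0,0],[1,2,0,0,0]], "newtons": 6}}

```text
time: 16.98
position: [0.6119, 0.2324, 0.11]
tool_rot: [0.491, 0.509, -0.49, 0.509]
ft_force: [-0.9, -0.3, 4.2]
grip_width: 0.062
```

Call:
{"op": "move_arm", "data": {"commands": [[1,0,0,0,0],[1,1,0,0,0],[1,2,0,0,0],[1,3,0,0,0],[1,3,0,0,0]], "newtons": 3}}

```text
time: 17.4
position: [0.6113, 0.2322, 0.1059]
tool_rot: [0.491, 0.509, -0.491, 0.509]
ft_force: [-0.7, 0.8, 1.6]
grip_width: 0.0628
```

```bash
python3 - <<'E'
from h import *
p,o=shot('wrist','w16'); c,_=shot('scene','c16');print(o['time'],o['position'],o['grip_width'],o['ft_force'])
b=cv2.resize(c['image'][90:180,280:400,::-1],(680,510),interpolation=cv2.INTER_CUBIC)
cv2.imwrite('pics/m16.png',b);cv2.imwrite('pics/w16z.png',cv2.resize(p['image'][100:280,120:400,::-1],None,fx=2.8,fy=2.8,interpolation=cv2.INTER_CUBIC))
E
```

```text
17.4 [0.61134084 0.23221055 0.10587645] 0.06283360707150576 [-0.71195013  0.82259499  1.56793571]
```

View pics/m16.png

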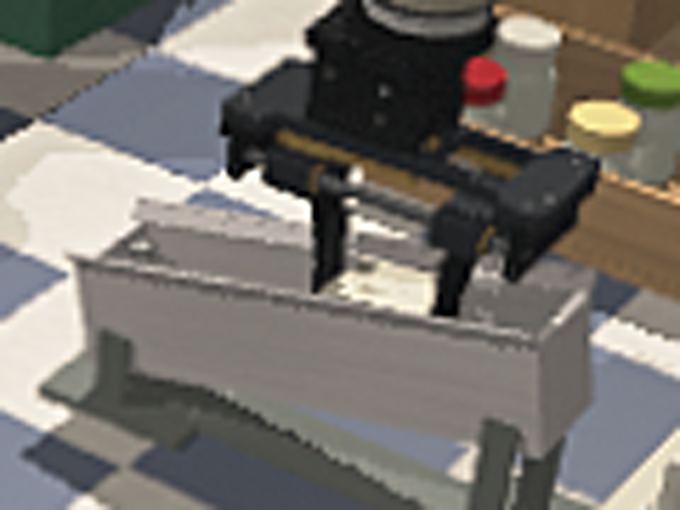

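View pics/w16z.png

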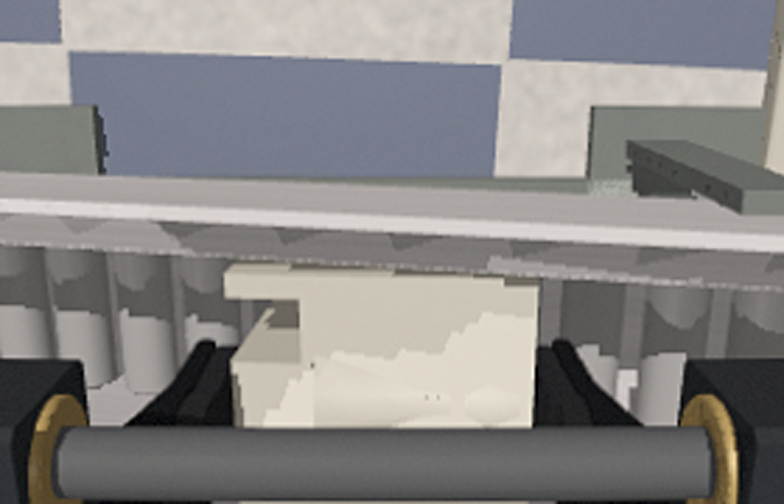

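Call:
{"op": "move_arm", "data": {"commands": [[1,1,0,0,0],[1,2,0,0,0],[1,3,0,0,0],[1,4,0,0,0],[1,4,0,0,0]]}}

```text
time: 17.92
position: [0.6112, 0.2322, 0.102]
tool_rot: [0.491, 0.509, -0.491, 0.509]
ft_force: [-0.9, 0.3, 2.1]
grip_width: 0.0637
```

```bash
python3 - <<'E'
from h import *
p,o=shot('wrist','w17'); c,_=shot('scene','c17');print(o['time'],o['position'],o['grip_width'],o['ft_force'])
cv2.imwrite('pics/w17z.png',cv2.resize(p['image'][150:260,180:330,::-1],None,fx=5,fy=5,interpolation=cv2.INTER_CUBIC))
E
```

```text
17.9167 [0.61119798 0.23217264 0.10201027] 0.06373123829282992 [-0.90080857  0.33419385  2.12582592]
```

View pics/w17z.png

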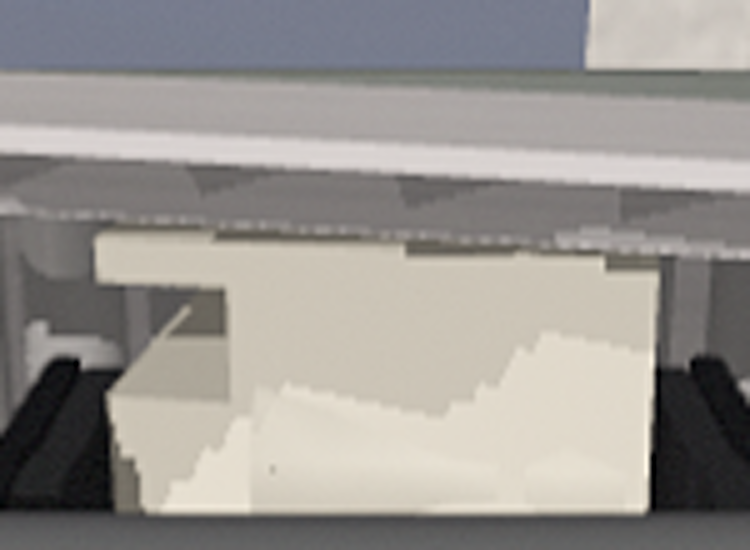

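```bash
cat > fitm.py <<'E'
from fitlane import *
P=np.load('lane.npy'); rl,tl=lane(P)
def fit(tag,off,f,feats):
    p,o=load(tag); X=np.array([a for a,b in feats])/1000; uv=np.array([b for a,b in feats])/f+off
    def g(v):
        x,y,z,pitch,yaw=v
        r=R.from_euler('zy',[yaw,pitch]).as_matrix()
        Xl=np.array([x,y,z])+X@r.T
        return proj(p,tl+Xl@rl.T,o)-uv
    s=least_squares(lambda v:np.r_[g(v).ravel(),(v[4])/.03],[.17,0,0,0.1,0])
    print('x y z mm',(s.x[:3]*1000).round(1),'pitch,yaw deg',np.degrees(s.x[3:]).round(2)); print(g(s.x).round(1).tolist())
E
python3 - <<'E'
from fitm import *
fit('w17',[180,150],5,[((-31,22,44),(97,286)),((-16,22,44),(227,289)),((-16,8,44),(230,402)),((-31,8,44),(107,394)),((31,10,44),(655,350))])
E
```

```text
x y z mm [170.1   1.8   1.2] pitch,yaw deg [14.37  2.5 ]
[[-0.8, 0.0], [0.4, -2.0], [1.6, -1.1], [-0.3, 1.9], [-0.9, 1.3]]
```

```bash
cat >> fitm.py <<'E'
def overlay(tag,out,poses,crop,f):
    p,o=load(tag); a,b,c,d=crop
    im=cv2.resize(p['image'][b:d,a:c,::-1],None,fx=f,fy=f,interpolation=cv2.INTER_CUBIC)
    cols=[(0,0,255),(0,200,0),(255,0,0)]
    for (x,y,z,pd,yd),col in zip(poses,cols):
        r=R.from_euler('zy',np.radians([yd,pd])).as_matrix()
        top=np.array([[-31,-27,44],[31,-27,44],[31,27,44],[-31,27,44],[-31,22,44],[-16,22,44],[-16,8,44],[-31,8,44]])/1000.
        uv=(proj(p,tl+(np.array([x,y,z])/1000+top@r.T)@rl.T,o)-[a,b])*f
        cv2.polylines(im,[uv.astype(np.int32)],True,col,1)
        bot=top[[3,4,5,6,7,0,1,2]]*[1,1,0]
        uv=(proj(p,tl+(np.array([x,y,z])/1000+bot@r.T)@rl.T,o)-[a,b])*f
        cv2.polylines(im,[uv.astype(np.int32)],True,col,1)
    cv2.imwrite(out,im)
E
python3 - <<'E'
from fitm import *
overlay('w17','pics/o17.png',[(171,0,0,0,0),(171,0,2,12,0)],(180,150,330,260),5)
overlay('c17','pics/o17c.png',[(171,0,0,0,0),(171,0,2,12,0)],(300,90,390,160),8)
E
```

```text
(no output)
```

View pics/o17.png

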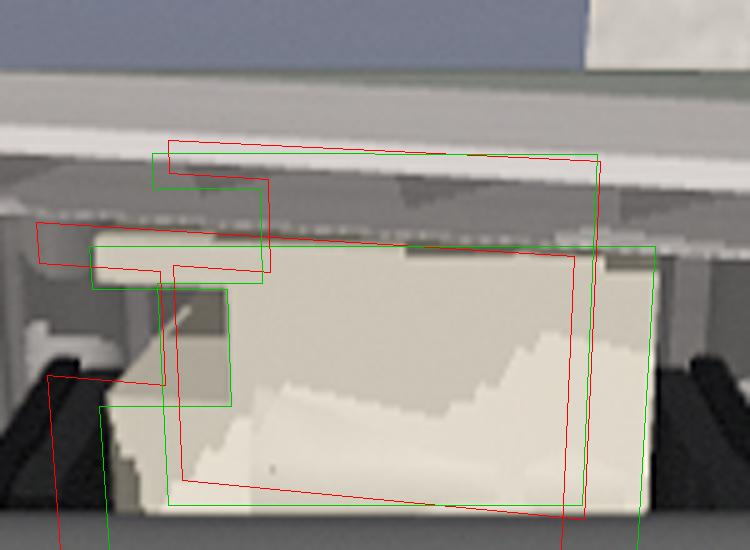

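View pics/o17c.png

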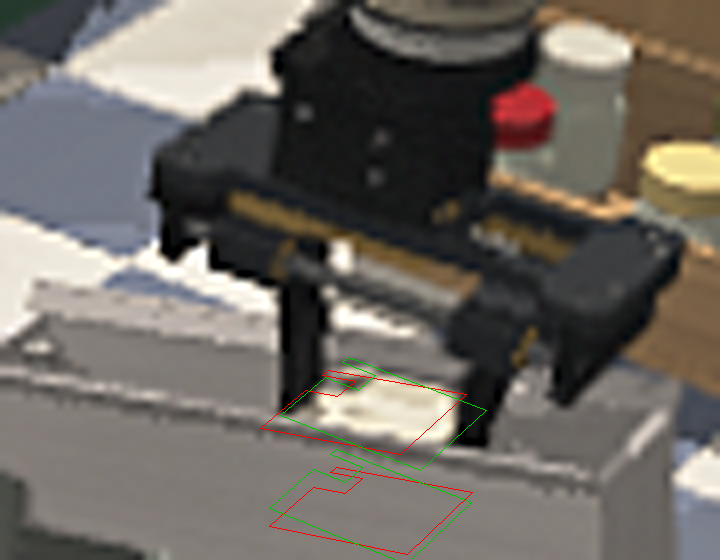

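```bash
python3 - <<'E'
from fitm import *
overlay('w17','pics/o17.png',[(179,0,0,0,0),(179,0,1,2,0)],(180,150,330,260),5)
E
```

```text
(no output)
```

View pics/o17.png

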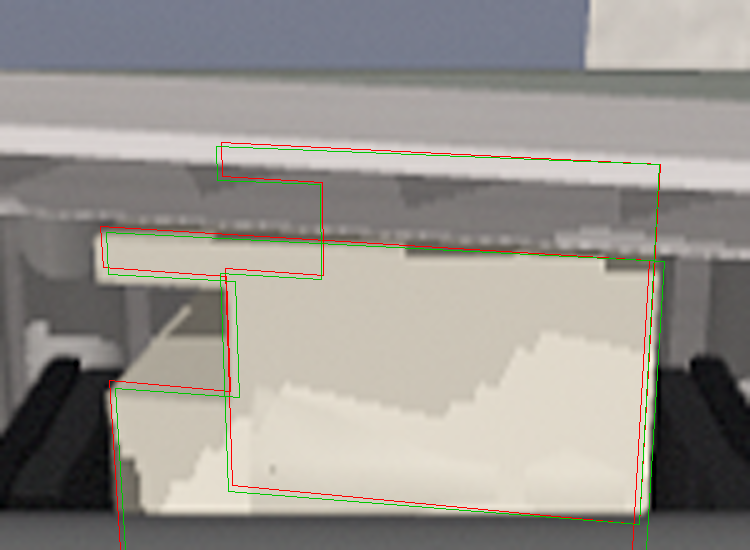

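Call:
{"op": "move_arm", "data": {"commands": [[1,1,0,0,0],[1,2,0,0,0],[1,3,0,0,0],[1,3,0,0,0],[1,3,0,0,0]]}}

```text
time: 18.43
position: [0.6112, 0.2321, 0.0991]
tool_rot: [0.491, 0.509, -0.491, 0.509]
ft_force: [-1.2, 1.1, 2.2]
grip_width: 0.0646
```

```bash
python3 - <<'E'
from fitm import *
p,o=shot('wrist','w18'); print(o['time'],o['position'],o['grip_width'],o['ft_force'])
overlay('w18','pics/o18.png',[(179,-1,0,0,0),(179,-1,1,4,0)],(180,150,330,260),5)
E
```

```text
18.4333 [0.6112 0.2321 0.0991] 0.06459071888742643 [-1.1694  1.0558  2.2329]
```

View pics/o18.png

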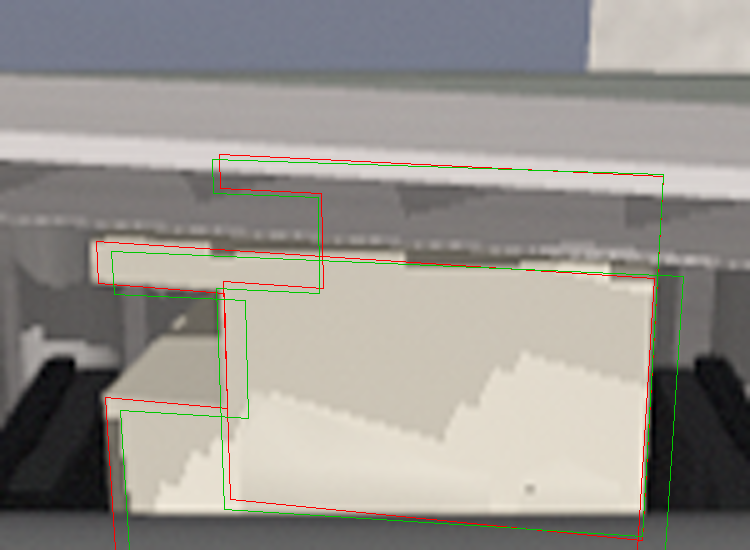

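Call:
{"op": "move_arm", "data": {"commands": [[-1,0,0,0,0],[-1,0,0,0,0],[-1,0,0,0,0],[-1,-10,0,0,0],[-1,-40,0,0,0],[-1,-80,0,0,0],[-1,-120,0,0,0],[-1,-140,0,0,0]]}}

```text
time: 19.15
position: [0.6139, 0.2327, 0.2455]
tool_rot: [0.493, 0.507, -0.488, 0.511]
ft_force: [0.4, 0.2, -0.2]
grip_width: 0.0868
```

```bash
python3 - <<'E'
from fitm import *
p,o=shot('wrist','w19'); c,_=shot('scene','c19');print(o['time'],o['position'],o['grip_width'],o['ft_force'])
cv2.imwrite('pics/c19z.png',cv2.resize(c['image'][90:180,280:400,::-1],(640,480),interpolation=cv2.INTER_CUBIC))
E
```

```text
19.15 [0.6139 0.2327 0.2455] 0.08676768978481955 [ 0.4096  0.1585 -0.1678]
```

View pics/w19.png

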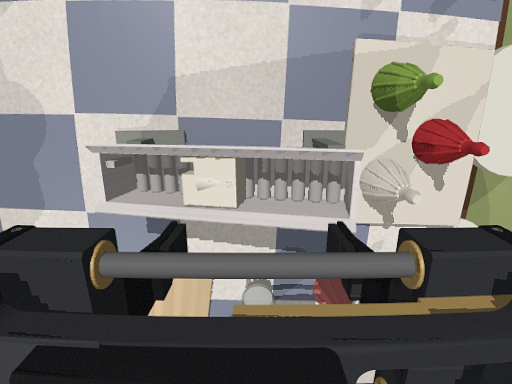

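View pics/c19z.png

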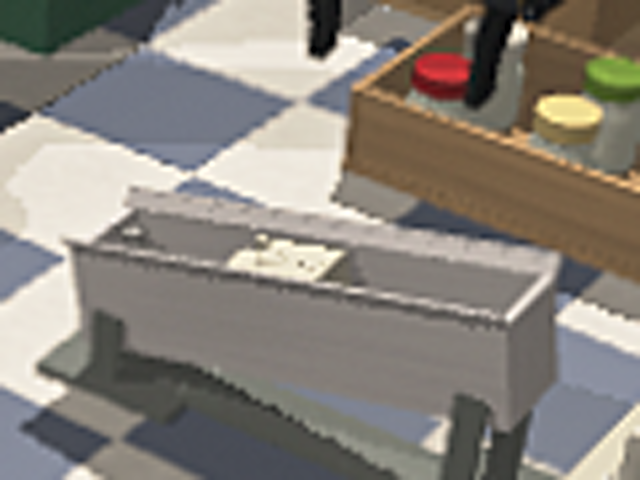

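The mould (wrist image 185–240, 158–205) is free on the rollers and rolling, notch leading. Raise further and wait ~3 s.

Call:
{"op": "move_arm", "data": {"commands": [[-1,-30,0,0,0],[-1,-60,0,0,0],[-1,-75,0,0,0],[-1,-75,0,0,0],[-1,-75,0,0,0],[-1,-75,0,0,0],[-1,-75,0,0,0],[-1,-75,0,0,0]]}}

```text
time: 19.92
position: [0.6104, 0.2319, 0.3121]
tool_rot: [0.49, 0.51, -0.492, 0.508]
ft_force: [0.0, 0.4, -0.1]
grip_width: 0.0871
```

Call:
{"op": "move_arm", "data": {"commands": [[-1,0,0,0,0],[-1,0,0,0,0],[-1,0,0,0,0],[-1,0,0,0,0],[-1,0,0,0,0],[-1,0,0,0,0],[-1,0,0,0,0],[-1,0,0,0,0]]}}

```text
time: 20.58
position: [0.6114, 0.2322, 0.3143]
tool_rot: [0.491, 0.509, -0.491, 0.509]
ft_force: [-0.2, -0.8, -0.3]
grip_width: 0.0871
```

Call:
{"op": "move_arm", "data": {"commands": [[-1,0,0,0,0],[-1,0,0,0,0],[-1,0,0,0,0],[-1,0,0,0,0],[-1,0,0,0,0],[-1,0,0,0,0],[-1,0,0,0,0],[-1,0,0,0,0]]}}

```text
time: 21.25
position: [0.6114, 0.2322, 0.3143]
tool_rot: [0.491, 0.509, -0.491, 0.509]
ft_force: [-0.3, 0.0, 0.0]
grip_width: 0.0873
```

```bash
python3 - <<'E'
from fitm import *
p,o=shot('wrist','w20'); print(o['time'],o['position'],o['ft_force'])
overlay('w20','pics/o20.png',[(31,0,0,0,0)],(100,80,220,200),5)
cv2.imwrite('pics/w20z.png',cv2.resize(p['image'][80:200,100:240,::-1],None,fx=5,fy=5,interpolation=cv2.INTER_CUBIC))
E
```

```text
21.25 [0.6114 0.2322 0.3143] [-0.29    0.0079  0.048 ]
```

View pics/o20.png

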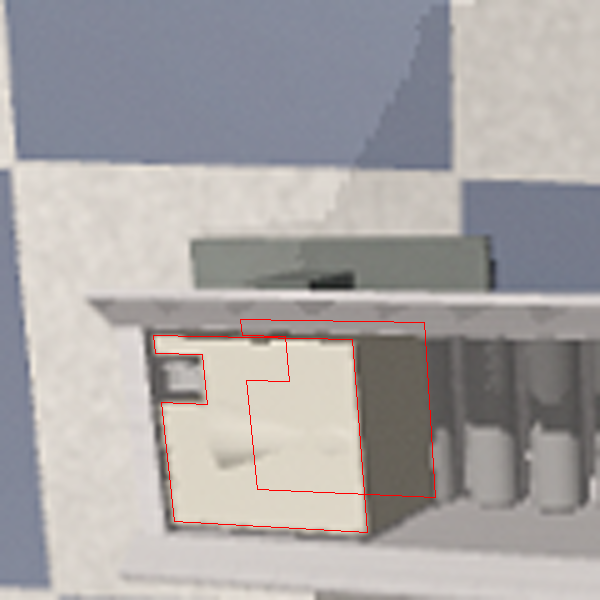

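View pics/w20.png

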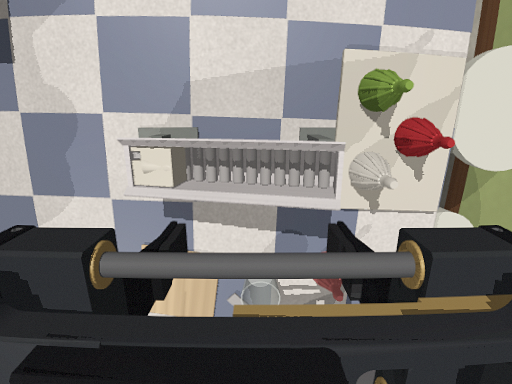

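```bash
python3 - <<'E'
from h import *
from rig import robot
w,o=shot('wrist','w21'); w0,_=load('w20'); print('mould area diff',np.abs(w['image'][140:190,125:190].astype(int)-w0['image'][140:190,125:190]).mean())
p,_=shot('side','s21'); p0=pickle.load(open('side0.pkl','rb'))
cv2.imwrite('pics/s21.png',p['image'][:,:,::-1])
d=np.abs(p['image'].astype(int)-p0['image']).max(2); m=(cv2.blur(d.astype(np.uint8),(3,3))>35).astype(np.uint8)*255
cv2.imwrite('pics/diff.png',m)
E
```

```text
mould area diff 0.7011282051282052
```

View pics/s21.png

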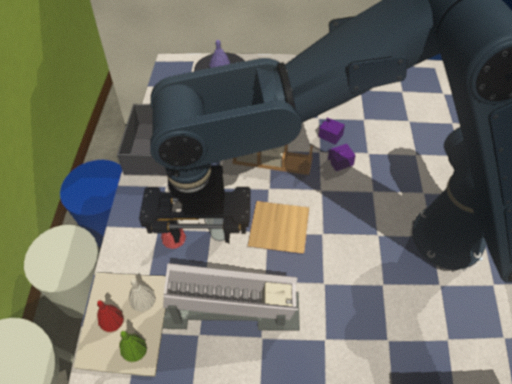

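View pics/diff.png

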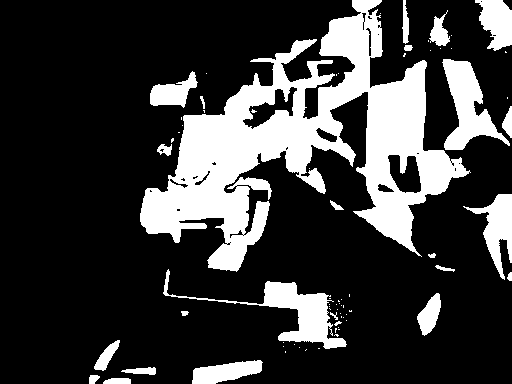

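```bash
python3 -c "
from rig import robot
print(robot.hand_in())"
```

```text
the job is handed in; nothing more can be done
None
```

The notched mould is in the roller lane, fully home with its notch over the nose, and the job is handed in at about 21 s of the 56 s allowed. `hand_in` gave no verdict.

**What I did**
1. Took the mould by its sides from the rack pocket nearest the robot and set it down on the board.
2. Took it again by its ends, with the notched end facing downhill.
3. Set it on the rollers and pressed it flat at x ≈ 178 mm with a 3 N grip. The tool cannot tilt, so I lowered it until the mould turned flat in the pads.
4. Let go, lifted clear, and it rolled down by itself.

**Last checks**
- **Mould:** in the last wrist pictures it matches the model drawn at home (x = 31 mm, y = 0, flat) to about a pixel. Two pictures shortly after each other were the same there, so it was at rest. The gripper was open and well clear, with no force on it.
- **Flat on the rollers before release:** the flat model matched the wrist picture, while one 4° off did not. The earlier corner fit for this came out poor and was dropped.
- **Other things:** in the end the arm hid most of the loose things from the side camera. I could not confirm by picture that every plain mould, doll, the cup, the glue and the scraper is unmoved. Nothing in earlier pictures or the force readings suggested contact, apart from the missed grasp below.

**What disagreed**
- The fingertips are about level with the TCP or slightly behind it, not 25 mm ahead as stated. My first closing passed over the top of the mould. I corrected the height and grasped it on the second try.
- The side camera was 1 to 2 pixels off in the lane fit.

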